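Dress the dessert stand

TASK

Set every chocolate sphere from the baking tray on a lane of its own on the serving stand and nudge it along until it sits on both rails and touches the stop pin at the end of the lane. Once they are all home, shake the eight hazelnuts out of the steel shaker evenly over the stand, so that all of them lie on the board with at least two in each of its left, middle and right thirds, and stand the shaker upright on its rubber mat again. Leave the other things on the counter alone.

Things in the scene. Friction and masses are not known exactly. Their poses are not given: they have to be found in the camera images.
- stand: serving stand, fixed: oak board 270 (x) x 300 (y) x 14 mm with a rim 10 mm wide, its top 28 mm above the counter. Origin: centre of its underside; x points to its far side, away from the robot. Three lanes lie along x on the far half; the front half (x = -125 to -15 mm) is open floor. Thirds, seen from the robot: left y above +45 mm, right y below -45 mm, middle between
- seat1 (a point): where the centre of a sphere lies when home in lane 1 (on both rails, touching the stop pin): 56 mm above the counter, at x = 70, y = 90 mm of the stand, axes as the stand's. From here the lane's two rails (round steel bars 8 mm thick, 32 mm apart, tops 30 mm above the counter) run level 70 mm towards -x, the near side; the upright pin (10 mm thick, top 64 mm high) stands 35 mm away at +x
- seat2 (a point): where the centre of a sphere lies when home in lane 2 (on both rails, touching the stop pin): 56 mm above the counter, at x = 70, y = 0 mm of the stand, axes as the stand's. From here the lane's two rails (round steel bars 8 mm thick, 32 mm apart, tops 30 mm above the counter) run level 70 mm towards -x, the near side; the upright pin (10 mm thick, top 64 mm high) stands 35 mm away at +x
- seat3 (a point): where the centre of a sphere lies when home in lane 3 (on both rails, touching the stop pin): 56 mm above the counter, at x = 70, y = -90 mm of the stand, axes as the stand's. From here the lane's two rails (round steel bars 8 mm thick, 32 mm apart, tops 30 mm above the counter) run level 70 mm towards -x, the near side; the upright pin (10 mm thick, top 64 mm high) stands 35 mm away at +x
- sphere1_center (a point): centre of a chocolate sphere, 60 mm across, about 100 g, dark brown; it rolls, but stops soon. It starts on the aluminium baking tray (260 x 150 x 18 mm, fixed, at one side of the stand), its centre 33 mm above the counter, the spheres in a row about 78 mm apart along the tray. Two or three are there; None is reported for an absent one
- sphere2_center (a point): centre of a chocolate sphere, 60 mm across, about 100 g, dark brown; it rolls, but stops soon. It starts on the aluminium baking tray (260 x 150 x 18 mm, fixed, at one side of the stand), its centre 33 mm above the counter, the spheres in a row about 78 mm apart along the tray. Two or three are there; None is reported for an absent one
- sphere3_center (a point): centre of a chocolate sphere, 60 mm across, about 100 g, dark brown; it rolls, but stops soon. It starts on the aluminium baking tray (260 x 150 x 18 mm, fixed, at one side of the stand), its centre 33 mm above the counter, the spheres in a row about 78 mm apart along the tray. Two or three are there; None is reported for an absent one
- mat: black rubber mat, fixed, 150 (its x) x 110 (its y) x 4 mm, the place of the shaker; origin: centre of its underside
- shaker_grip (a point): grip of the nut shaker: centre of the dark wooden bar handle on its top, 84 mm long (shaker's x), 16 mm wide (y), 18 mm high (z, up), with 20 mm of free space below the bar between and beside two posts at x = +-30 mm. The shaker is a steel box 86 (x) x 50 (y) x 33 mm with a clear lid, 0.2 kg without nuts; this point is 62 mm above its underside
- shaker_mouth (a point): middle of the lower edge of the shaker's mouth, the opening in its -x end: 44 mm wide, 21 mm high above a lip 6 mm high, which holds the nuts back; 43 mm along -x and 53 mm below the grip. Four rows of two nuts lie inside. With this end tipped down 40 degrees a quick to-and-fro stroke of some 15 mm along the shaker lets about two over the lip, a harder one more; the last need 50 degrees
- nut1_center (a point): centre of a hazelnut, a ball 18 mm across, 10 g, light brown; it starts in the shaker. Lying on the floor of the stand its centre is 23 mm above the counter
- nut2_center (a point): centre of a hazelnut, a ball 18 mm across, 10 g, light brown; it starts in the shaker. Lying on the floor of the stand its centre is 23 mm above the counter
- nut3_center (a point): centre of a hazelnut, a ball 18 mm across, 10 g, light brown; it starts in the shaker. Lying on the floor of the stand its centre is 23 mm above the counter
- nut4_center (a point): centre of a hazelnut, a ball 18 mm across, 10 g, light brown; it starts in the shaker. Lying on the floor of the stand its centre is 23 mm above the counter
- nut5_center (a point): centre of a hazelnut, a ball 18 mm across, 10 g, light brown; it starts in the shaker. Lying on the floor of the stand its centre is 23 mm above the counter
- nut6_center (a point): centre of a hazelnut, a ball 18 mm across, 10 g, light brown; it starts in the shaker. Lying on the floor of the stand its centre is 23 mm above the counter
- nut7_center (a point): centre of a hazelnut, a ball 18 mm across, 10 g, light brown; it starts in the shaker. Lying on the floor of the stand its centre is 23 mm above the counter
- nut8_center (a point): centre of a hazelnut, a ball 18 mm across, 10 g, light brown; it starts in the shaker. Lying on the floor of the stand its centre is 23 mm above the counter
- mill: bystander: wooden pepper mill, 52 mm across, 148 mm high, beyond the stand
- jar: bystander: amber jar, 70 mm across, 100 mm high, beyond the stand
- salt: bystander: small salt jar, 48 mm across, 75 mm high, far left of the stand
- ramekin: bystander: white ramekin, 72 mm across, 40 mm high, far right of the stand
- mug: bystander: blue mug, 76 mm across, 90 mm high, near the robot
- spoon: bystander: wooden spoon, 200 mm long, lying near the robot

How it is judged (in metres and radians):
On the way, in this order (a step that is already met when the one before it is completed fails the run):
1. every chocolate sphere is home: on both rails of a lane and touching its stop pin (within 4 mm) ((distance between sphere1_center and seat1 below 0.004 m or distance between sphere1_center and seat2 below 0.004 m or distance between sphere1_center and seat3 below 0.004 m) and (distance between sphere2_center and seat1 below 0.004 m or distance between sphere2_center and seat2 below 0.004 m or distance between sphere2_center and seat3 below 0.004 m) and (distance between sphere3_center and seat1 below 0.004 m or distance between sphere3_center and seat2 below 0.004 m or distance between sphere3_center and seat3 below 0.004 m)), for 0.3 s.
2. the shaker is tipped over the stand (angle between shaker_grip's own z axis and vertical above 0.25 rad and horizontal distance between shaker_grip and stand below 0.22 m), for 0.1 s.
At the end, for the whole second after the job is handed in: Every sphere present has its centre within 4 mm of a seat; all eight nuts lie on the board, inside its rim, at least two in each third (left, middle, right); the shaker stands upright on its mat, its middle within 45 mm of the mat's middle; everything is at rest (all of step 1 and x of nut1_center in the frame of stand between -0.128 and 0.128 m and y of nut1_center in the frame of stand between -0.143 and 0.143 m and z of nut1_center in the frame of stand between 0.014 and 0.06 m and x of nut2_center in the frame of stand between -0.128 and 0.128 m and y of nut2_center in the frame of stand between -0.143 and 0.143 m and z of nut2_center in the frame of stand between 0.014 and 0.06 m and x of nut3_center in the frame of stand between -0.128 and 0.128 m and y of nut3_center in the frame of stand between -0.143 and 0.143 m and z of nut3_center in the frame of stand between 0.014 and 0.06 m and x of nut4_center in the frame of stand between -0.128 and 0.128 m and y of nut4_center in the frame of stand between -0.143 and 0.143 m and z of nut4_center in the frame of stand between 0.014 and 0.06 m and x of nut5_center in the frame of stand between -0.128 and 0.128 m and y of nut5_center in the frame of stand between -0.143 and 0.143 m and z of nut5_center in the frame of stand between 0.014 and 0.06 m and x of nut6_center in the frame of stand between -0.128 and 0.128 m and y of nut6_center in the frame of stand between -0.143 and 0.143 m and z of nut6_center in the frame of stand between 0.014 and 0.06 m and x of nut7_center in the frame of stand between -0.128 and 0.128 m and y of nut7_center in the frame of stand between -0.143 and 0.143 m and z of nut7_center in the frame of stand between 0.014 and 0.06 m and x of nut8_center in the frame of stand between -0.128 and 0.128 m and y of nut8_center in the frame of stand between -0.143 and 0.143 m and z of nut8_center in the frame of stand between 0.014 and 0.06 m and y of any of nut2_center, nut3_center, nut4_center, nut5_center, nut6_center, nut7_center, nut8_center in the frame of stand above 0.045 m and y of any of nut1_center, nut3_center, nut4_center, nut5_center, nut6_center, nut7_center, nut8_center in the frame of stand above 0.045 m and y of any of nut1_center, nut2_center, nut4_center, nut5_center, nut6_center, nut7_center, nut8_center in the frame of stand above 0.045 m and y of any of nut1_center, nut2_center, nut3_center, nut5_center, nut6_center, nut7_center, nut8_center in the frame of stand above 0.045 m and y of any of nut1_center, nut2_center, nut3_center, nut4_center, nut6_center, nut7_center, nut8_center in the frame of stand above 0.045 m and y of any of nut1_center, nut2_center, nut3_center, nut4_center, nut5_center, nut7_center, nut8_center in the frame of stand above 0.045 m and y of any of nut1_center, nut2_center, nut3_center, nut4_center, nut5_center, nut6_center, nut8_center in the frame of stand above 0.045 m and y of any of nut1_center, nut2_center, nut3_center, nut4_center, nut5_center, nut6_center, nut7_center in the frame of stand above 0.045 m and (y of nut2_center in the frame of stand between -0.045 and 0.045 m or y of nut3_center in the frame of stand between -0.045 and 0.045 m or y of nut4_center in the frame of stand between -0.045 and 0.045 m or y of nut5_center in the frame of stand between -0.045 and 0.045 m or y of nut6_center in the frame of stand between -0.045 and 0.045 m or y of nut7_center in the frame of stand between -0.045 and 0.045 m or y of nut8_center in the frame of stand between -0.045 and 0.045 m) and (y of nut1_center in the frame of stand between -0.045 and 0.045 m or y of nut3_center in the frame of stand between -0.045 and 0.045 m or y of nut4_center in the frame of stand between -0.045 and 0.045 m or y of nut5_center in the frame of stand between -0.045 and 0.045 m or y of nut6_center in the frame of stand between -0.045 and 0.045 m or y of nut7_center in the frame of stand between -0.045 and 0.045 m or y of nut8_center in the frame of stand between -0.045 and 0.045 m) and (y of nut1_center in the frame of stand between -0.045 and 0.045 m or y of nut2_center in the frame of stand between -0.045 and 0.045 m or y of nut4_center in the frame of stand between -0.045 and 0.045 m or y of nut5_center in the frame of stand between -0.045 and 0.045 m or y of nut6_center in the frame of stand between -0.045 and 0.045 m or y of nut7_center in the frame of stand between -0.045 and 0.045 m or y of nut8_center in the frame of stand between -0.045 and 0.045 m) and (y of nut1_center in the frame of stand between -0.045 and 0.045 m or y of nut2_center in the frame of stand between -0.045 and 0.045 m or y of nut3_center in the frame of stand between -0.045 and 0.045 m or y of nut5_center in the frame of stand between -0.045 and 0.045 m or y of nut6_center in the frame of stand between -0.045 and 0.045 m or y of nut7_center in the frame of stand between -0.045 and 0.045 m or y of nut8_center in the frame of stand between -0.045 and 0.045 m) and (y of nut1_center in the frame of stand between -0.045 and 0.045 m or y of nut2_center in the frame of stand between -0.045 and 0.045 m or y of nut3_center in the frame of stand between -0.045 and 0.045 m or y of nut4_center in the frame of stand between -0.045 and 0.045 m or y of nut6_center in the frame of stand between -0.045 and 0.045 m or y of nut7_center in the frame of stand between -0.045 and 0.045 m or y of nut8_center in the frame of stand between -0.045 and 0.045 m) and (y of nut1_center in the frame of stand between -0.045 and 0.045 m or y of nut2_center in the frame of stand between -0.045 and 0.045 m or y of nut3_center in the frame of stand between -0.045 and 0.045 m or y of nut4_center in the frame of stand between -0.045 and 0.045 m or y of nut5_center in the frame of stand between -0.045 and 0.045 m or y of nut7_center in the frame of stand between -0.045 and 0.045 m or y of nut8_center in the frame of stand between -0.045 and 0.045 m) and (y of nut1_center in the frame of stand between -0.045 and 0.045 m or y of nut2_center in the frame of stand between -0.045 and 0.045 m or y of nut3_center in the frame of stand between -0.045 and 0.045 m or y of nut4_center in the frame of stand between -0.045 and 0.045 m or y of nut5_center in the frame of stand between -0.045 and 0.045 m or y of nut6_center in the frame of stand between -0.045 and 0.045 m or y of nut8_center in the frame of stand between -0.045 and 0.045 m) and (y of nut1_center in the frame of stand between -0.045 and 0.045 m or y of nut2_center in the frame of stand between -0.045 and 0.045 m or y of nut3_center in the frame of stand between -0.045 and 0.045 m or y of nut4_center in the frame of stand between -0.045 and 0.045 m or y of nut5_center in the frame of stand between -0.045 and 0.045 m or y of nut6_center in the frame of stand between -0.045 and 0.045 m or y of nut7_center in the frame of stand between -0.045 and 0.045 m) and y of any of nut2_center, nut3_center, nut4_center, nut5_center, nut6_center, nut7_center, nut8_center in the frame of stand below -0.045 m and y of any of nut1_center, nut3_center, nut4_center, nut5_center, nut6_center, nut7_center, nut8_center in the frame of stand below -0.045 m and y of any of nut1_center, nut2_center, nut4_center, nut5_center, nut6_center, nut7_center, nut8_center in the frame of stand below -0.045 m and y of any of nut1_center, nut2_center, nut3_center, nut5_center, nut6_center, nut7_center, nut8_center in the frame of stand below -0.045 m and y of any of nut1_center, nut2_center, nut3_center, nut4_center, nut6_center, nut7_center, nut8_center in the frame of stand below -0.045 m and y of any of nut1_center, nut2_center, nut3_center, nut4_center, nut5_center, nut7_center, nut8_center in the frame of stand below -0.045 m and y of any of nut1_center, nut2_center, nut3_center, nut4_center, nut5_center, nut6_center, nut8_center in the frame of stand below -0.045 m and y of any of nut1_center, nut2_center, nut3_center, nut4_center, nut5_center, nut6_center, nut7_center in the frame of stand below -0.045 m and horizontal distance between shaker_grip and mat below 0.045 m and angle between shaker_grip's own z axis and vertical below 0.08 rad and z of shaker_grip in the frame of mat below 0.07 m and linear speed of each of sphere1, sphere2, sphere3, nut1, nut2, nut3, nut4, nut5, nut6, nut7, nut8, shaker below 0.02 m/s); the robot touches nothing.
It fails at once if a bystander is moved by more than 4 cm (distance of any of mill, jar, salt, ramekin, mug, spoon from where it was at the start of the episode above 0.04 m).
It fails at once if a sphere or a nut falls off the counter (height (world z) of any of sphere1_center, sphere2_center, sphere3_center, nut1_center, nut2_center, nut3_center, nut4_center, nut5_center, nut6_center, nut7_center, nut8_center below -0.05 m).
Of sphere1, sphere2, sphere3 only 2 to 3 are there at a start; the rules pass over those that are not, and their reading is None.
At some moment in a run one of sphere1, sphere2, sphere3 may be knocked a few centimetres aside while the robot is not near it.
It also fails if it takes over 210 s, if anything falls off the work surface, if the arm or the gripper's body presses on something with over 40 N, if the wrist force passes 120 N, or if a joint passes its speed limit or range.

ROBOT

A 6-joint arm with a two-finger parallel gripper is mounted at the origin on the work surface. World frame = base frame: x ahead of the robot, y to its left, z up, the work surface at z = 0. Lengths are in mm, angles in rad, forces in N, time in s.
With the tool pointing down it reaches from about 350 to 1000 mm from the base axis. Payload 7.1 kg.
Tool frame: the origin (TCP) lies at the centre of the arm's flange, where the gripper is bolted on; the fingertips stand 173 mm ahead of it and the grasp point (between the pads) lies 155 mm ahead of it (tips_ahead is the z of the fingertips in the tool frame, in mm); z points along the fingers, y is the direction in which the jaws open and shut (so a half turn about z gives the same grasp; the last joint's range is limited). The gripper opens to 85 mm and grips with 20 to 120 N. Pads are 22 mm wide; open, the fingers measure 114 mm over their backs; the gripper's body (76 mm by 85 mm) begins 54 mm behind the grasp point. The pads swing forward as they close: fully open they stand 13 mm farther back than shut.
Start: joints at [1.239, 0.423, 1.63, -0, 1.089, -0.019], TCP at [192.296, 594.667, 404.719] pointing down, gripper open.
Joint ranges: [-3, 3], [-0.9, 2.11], [0.09, 2.58], [-1.31, 4.45], [0.11, 2.69], [-2.54, 2.54]. Speed limits (rad/s): [2.39, 2.39, 3.01, 3.14, 3.14, 3.14].

INTERFACE

Orientations are given as a 3x3 rotation matrix whose columns are the frame's x, y, z axes.
In Python, from station import get_obs, snapshot, sign_off, tips_ahead gives the robot as it stands.
- The arm moves only by the shell command python3 -m crank 'ROWS' [FORCE]. ROWS is JSON, a list of rows, each an object with "turn": the turn, a rotation vector about the tool's x, y, z in rad, a list of three; "slide": the shift along the tool's x, y, z in mm, a list of three; "hand": the opening, from 0 (shut) to 1 (fully open). In form: [{"turn": [rx, ry, rz], "slide": [tx, ty, tz], "hand": hand}, ...]. A call has 1 to 20 rows; each row is the pose to reach, as a shift and turn from the pose commanded when the call began, along the tool's axes at that moment; what a row does not reach only later rows make up. A row lasts 1/8 s, in which the tool goes at most 62.5 mm and 10.7 degrees, less where a joint would pass 70% of its speed; a pose out of reach is approached as far as the arm can. A call with a gripper value outside its range is refused whole. The fingers move at their own pace and stop on an object; FORCE is the grip in N (left out, the last holds). Time passes only in rows, so rows that repeat a pose let the fingers close. It gives the time, the measured TCP pose, the force and the opening at its end, in the units of the state.
- get_obs(): the state, without advancing time (a new reading comes with each control period).
- snapshot(name): name is "scene" or "top" or "wrist"; returns a dict with "img" (400x640x3 uint8, red, green, blue), "fovy" (degrees; the focal length in pixels is half the picture's height over the tangent of half this angle, whatever the lens; pixels are square), "cx", "cy" (the principal point, pixels), "R" (3x3) and "t" (3): a world point X has camera coordinates R X + t. Camera axes: x right, y down, z forward; pixel columns grow to the right and rows downward; lengths in mm; the calibration is good to about 2 mm. A picture is of the moment at which its call begins. There is no depth.
- sign_off(): hands the job in, once; it reports no verdict.
The state is a dict: "time_s": time; "q": joint angles; "joint_vel": joint speeds; "joint_efforts": joint torques, N m; "ee_pos": TCP position; "tool_rot": TCP orientation; "ft_force": force on the tool from outside, world axes, zero at the start; "ft_torque": the same for the moment, N m; "grip_width": finger opening in mm.
Only numpy, scipy, OpenCV 4.12 (cv2) and the standard library are available. Lean on these libraries where they do the work, as an engineer would, in place of code of your own. Each camera call takes 0.05 s, during which the arm holds its last target.

## Working session

There is one attempt and no reset: what is moved stays moved. The work goes in short steps, Python scripts to look and compute and a shell command to move; the robot and the scene stay as the last step left them, time stands still between calls to the robot, and variables do not carry over. Pictures are saved under pics/ and viewed, and the job is handed in when it is done.

```bash
ls; mkdir -p pics
cat > h.py <<'E'
import numpy as np, cv2
from station import get_obs, snapshot, sign_off, tips_ahead
def cam(name,fn=None):
    s=snapshot(name); s['K']=200/np.tan(np.radians(s['fovy'])/2)
    s['R']=np.array(s['R']); s['t']=np.array(s['t'])
    if fn: cv2.imwrite('pics/'+fn,s['img'][:,:,::-1])
    return s
def ray(s,u,v,z):
    d=s['R'].T@np.array([(u-s['cx'])/s['K'],(v-s['cy'])/s['K'],1]); c=-s['R'].T@s['t']
    return c+d*(z-c[2])/d[2]
def proj(s,X):
    p=s['R']@np.array(X,float)+s['t']; return s['K']*p[:2]/p[2]+[s['cx'],s['cy']]
def crop(s,u0,v0,u1,v1,k,fn):
    cv2.imwrite('pics/'+fn,cv2.resize(s['img'][v0:v1,u0:u1,::-1],None,fx=k,fy=k,interpolation=cv2.INTER_CUBIC))
E
python3 - <<'E'
from h import *
np.set_printoptions(precision=3,suppress=True)
for n in ['scene','top','wrist']:
    s=cam(n,n+'1.png'); print(n,s['fovy'],s['K'],s['cx'],s['cy'],-s['R'].T@s['t'],s['R'].tolist())
o=get_obs(); print(o); print(tips_ahead)
E
```

```text
pics
scene 46.610176821189484 464.281301408347 321.03089869587126 201.19809018040155 [1145.805  -34.87   991.644] [[0.04994297108146872, 0.9987182854197477, 0.008214986779961386], [0.8371135926799366, -0.037372503772779814, -0.5457509770144646], [-0.5447444654056107, 0.034133302359908385, -0.8379071458580376]]
top 57.58603247749945 363.90371080676056 324.50766960937483 190.27905088271376 [418.375  10.693 996.294] [[-0.006254600415994167, -0.9996917541808872, 0.024026581038029245], [-0.9889256960955742, 0.0026208785377752415, -0.14838833713460842], [0.14827962629950286, -0.024688613133000595, -0.9886372564323321]]
wrist 66.1852767584157 306.8855629618541 316.77173817094194 199.79566600020223 [123.609 616.454 373.163] [[0.3067705991174848, 0.951782614789643, -0.0012859631767216308], [0.9117796224530915, -0.2934890409061673, 0.2872666060426759], [0.27303794534166737, -0.08929746386191788, -0.957849802083517]]
{'time_s': 0.15, 'q': array([ 1.239,  0.424,  1.631,  0.   ,  1.089, -0.019]), 'joint_vel': array([ 0.   , -0.003, -0.002,  0.   ,  0.   , -0.001]), 'joint_efforts': array([  0.   , -55.777, -28.202,  -0.   ,   0.005,  -0.   ]), 'ee_pos': array([192.247, 594.477, 404.109]), 'tool_rot': array([[-0.951,  0.308, -0.   ],
       [ 0.308,  0.951, -0.001],
       [ 0.   , -0.001, -1.   ]]), 'ft_force': array([0.434, 0.007, 0.091]), 'ft_torque': array([-0.011,  0.008, -0.057]), 'grip_width': 85.3665990488523}
173.4
```

View pics/top1.png

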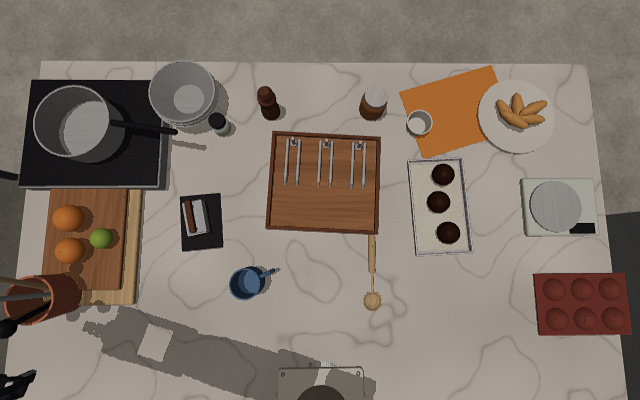

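View pics/scene1.png

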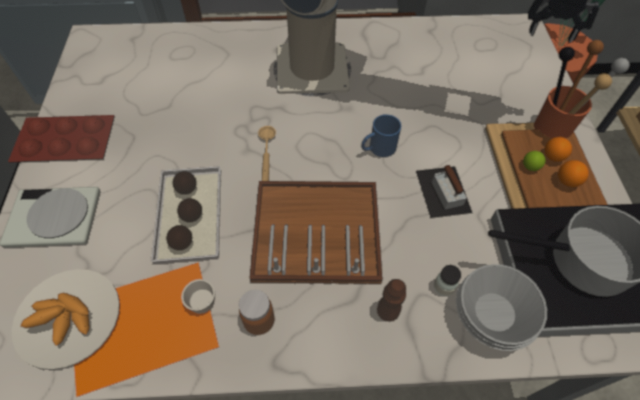

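View pics/wrist1.png

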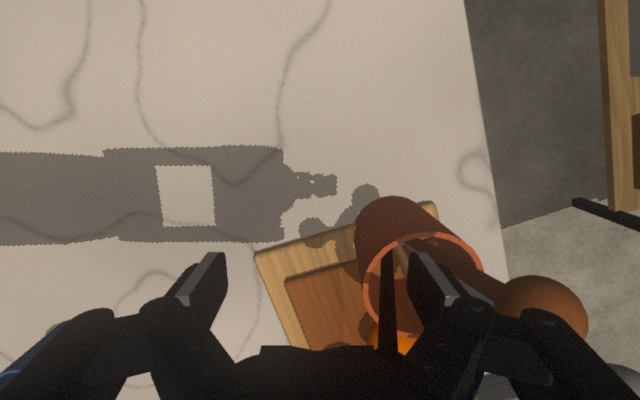

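The top view shows three spheres at about (443,174), (438,202) and (448,232). The stand's corners are near (272,132), (380,136), (376,234) and (266,228), and the shaker is near (196,217). I'll enlarge these areas.

Run:
```python
from h import *
s=cam('top'); crop(s,255,120,395,245,5,'st1.png'); crop(s,395,145,485,265,5,'tr1.png'); crop(s,170,185,240,260,7,'sh1.png')
```

```text
(no output)
```

View pics/st1.png

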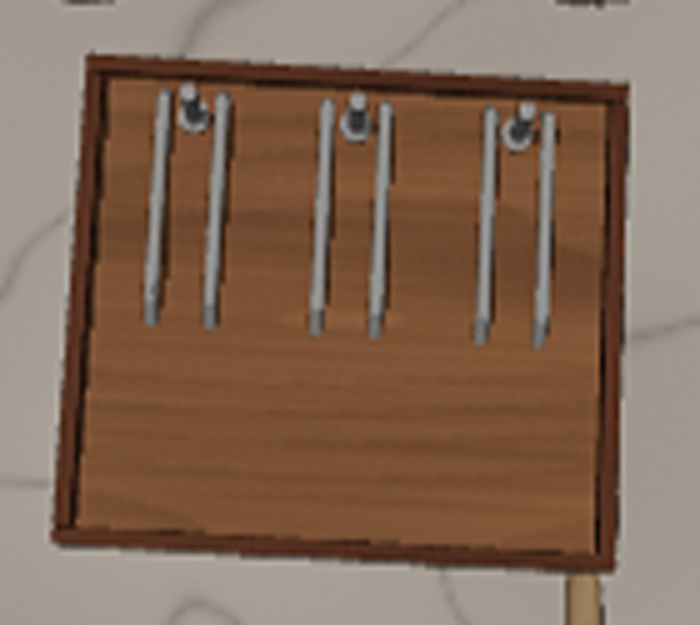

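View pics/tr1.png

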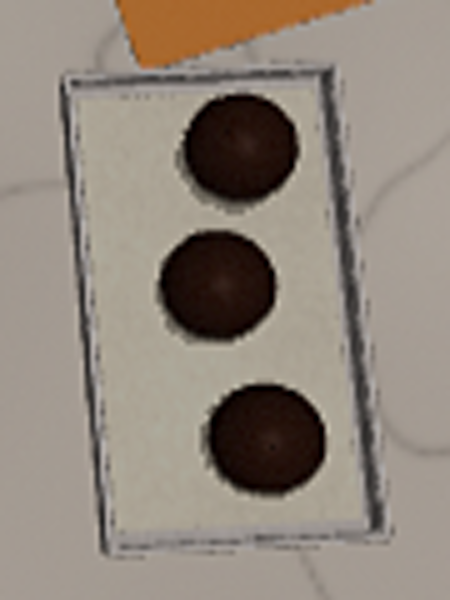

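View pics/sh1.png

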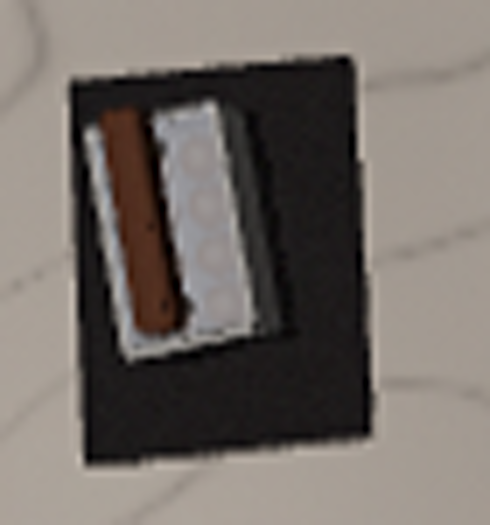

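```bash
cat >> h.py <<'E'
def cpt(s,u0,v0,k,x,y,z): return ray(s,u0+(x+.5)/k-.5,v0+(y+.5)/k-.5,z)
E
python3 - <<'E'
from h import *
np.set_printoptions(precision=1,suppress=True)
s=cam('top')
P=[cpt(s,255,120,5,x,y,28)[:2] for x,y in [(88,57),(628,86),(612,570),(53,543)]]
P=np.array(P);print(P,P.mean(0)); 
for i in range(4): print(np.linalg.norm(P[i]-P[i-1]))
L=[(70,90),]
ex=(P[0]+P[1]-P[2]-P[3]);ey=P[0]+P[3]-P[1]-P[2]
print('yaw',np.degrees(np.arctan2(ex[1],ex[0])),np.degrees(np.arctan2(-ey[0],ey[1])))
print('pins top',[cpt(s,255,120,5,x,y,64) for x,y in [(188,90),(358,98),(528,108)]])
print('sph',[cpt(s,395,145,5,x,y,33) for x,y in [(241,147),(218,285),(268,439)]])
M=np.array([cpt(s,170,185,7,x,y,4)[:2] for x,y in [(70,78),(354,57),(371,437),(85,465)]])
print('mat',M,M.mean(0))
H=np.array([cpt(s,170,185,7,x,y,71)[:2] for x,y in [(122,110),(158,332)]])
print('handle',H,H.mean(0),np.linalg.norm(H[0]-H[1]), np.degrees(np.arctan2(*(H[0]-H[1])[::-1])))
c=cam('scene'); crop(c,235,170,395,290,5,'st2.png'); crop(c,145,155,235,270,5,'tr2.png'); crop(c,410,155,480,225,8,'sh2.png')
E
```

```text
[[ 728.8  129.3]
 [ 712.6 -168.3]
 [ 447.  -152.1]
 [ 462.8  143.7]] [587.8 -11.8]
266.35883589880746
298.08406914792704
266.0832155169038
296.24693105054547
yaw -3.3023301445795377 -3.083660751116563
pins top [array([699.2,  71.9,  64. ]), array([694.9, -17.9,  64. ]), array([ 689.5, -108.1,   64. ])]
sph [array([ 606.7, -335.2,   33. ]), array([ 531.3, -318.6,   33. ]), array([ 449., -341.,   33.])]
mat [[553.3 381.2]
 [561.2 271.6]
 [414.4 259.9]
 [404.5 367.7]] [483.3 320.1]
handle [[532.4 336.9]
 [452.3 320.1]] [492.3 328.5] 81.83921212706193 11.794337973837706
```

View pics/st2.png

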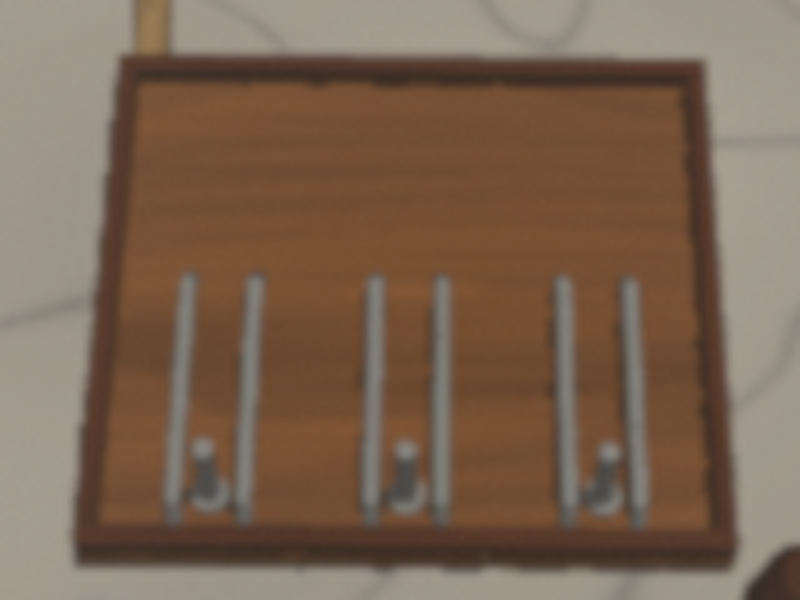

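View pics/tr2.png

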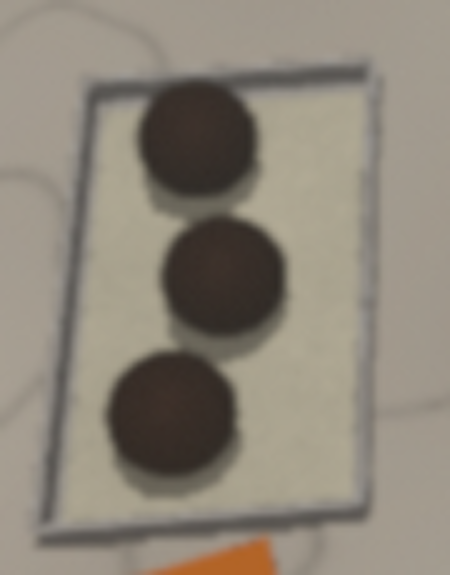

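View pics/sh2.png

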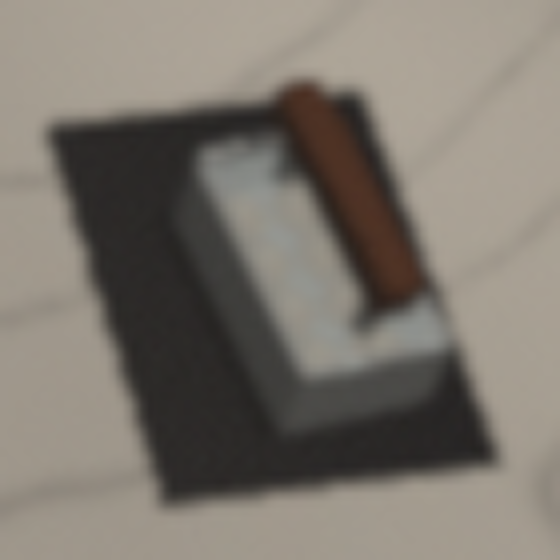

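Run:
```python
from h import *
np.set_printoptions(precision=1,suppress=True)
s=cam('scene')
P=np.array([cpt(s,235,170,5,x,y,28)[:2] for x,y in [(736,544),(78,544),(121,57),(704,61)]])
print(P,P.mean(0))
ex=(P[0]+P[1]-P[2]-P[3]);ey=P[0]+P[3]-P[1]-P[2]
print('yaw',np.degrees(np.arctan2(ex[1],ex[0])),np.degrees(np.arctan2(-ey[0],ey[1])))
for i in range(4): print(np.linalg.norm(P[i]-P[i-1]))
print('pins top',[cpt(s,235,170,5,x,y,64) for x,y in [(608,453),(406,450),(203,447)]])
print('sph',[cpt(s,145,155,5,x,y,33) for x,y in [(172,412),(224,275),(198,138)]])
M=np.array([cpt(s,410,155,8,x,y,4)[:2] for x,y in [(50,132),(360,90),(497,462),(165,503)]])
print('mat',M,M.mean(0))
H=np.array([cpt(s,410,155,8,x,y,71)[:2] for x,y in [(300,90),(400,285)]])
print('handle',H,H.mean(0),np.linalg.norm(H[0]-H[1]), np.degrees(np.arctan2(*(H[1]-H[0])[::-1])))
```

```text
[[ 731.3  129.9]
 [ 717.7 -163.8]
 [ 451.  -150.8]
 [ 466.6  145.8]] [591.6  -9.7]
yaw -3.1097037429586702 -2.833986778024905
265.20343165255076
294.0839913033196
267.0078309470544
297.0503124838469
pins top [array([701.2,  72.6,  64. ]), array([695.6, -16.3,  64. ]), array([ 690. , -105.6,   64. ])]
sph [array([ 607.6, -332.8,   33. ]), array([ 532.6, -316.4,   33. ]), array([ 450., -338.,   33.])]
mat [[419.5 261.7]
 [406.7 368.5]
 [553.8 381.1]
 [564.  274.3]] [486.  321.4]
handle [[456.  322.3]
 [530.5 337.9]] [493.3 330.1] 76.14705794625512 11.78628455816958
```

```bash
cat >> h.py <<'E'
from scipy.spatial.transform import Rotation as Ro
SC=np.array([589.8,-11.,0.]); SY=np.radians(-3.1)
def st(x,y,z=0): # stand frame -> world
    c,s_=np.cos(SY),np.sin(SY); return SC+np.array([c*x-s_*y,s_*x+c*y,z])
def tost(P):
    c,s_=np.cos(SY),np.sin(SY); d=np.array(P)-SC; return np.array([c*d[0]+s_*d[1],-s_*d[0]+c*d[1],d[2]])
def plan(pos,yaw_y=86.9,tilt=0):
    # tool y at yaw_y (deg), tool z down, tilted outwards (fingers toward -toolx) by tilt deg
    o=get_obs(); R0=np.array(o['tool_rot']); p0=np.array(o['ee_pos'])
    a=np.radians(yaw_y); y=np.array([np.cos(a),np.sin(a),0]); z=np.array([0,0,-1.]); x=np.cross(y,z)
    R=np.column_stack([x,y,z])@Ro.from_euler('y',-tilt,degrees=True).as_matrix()
    sl=R0.T@(np.array(pos)-p0); tu=Ro.from_matrix(R0.T@R).as_rotvec()
    np.set_printoptions(precision=3,suppress=True)
    print('p',p0,'q',np.array(o['q']),'t',o['time_s'],'f',np.array(o['ft_force']),'w',round(o['grip_width'],1))
    print('slide',np.round(sl,1),'turn',np.round(tu,3),'rows',max(np.linalg.norm(sl)/62.5,np.linalg.norm(tu)/.187))
E
python3 -c "
from h import *
plan([607,-334,405]); plan([607,-334,330])"
```

```text
p [192.271 594.599 404.514] q [ 1.239  0.423  1.63  -0.     1.089 -0.019] t 0.35 f [0.248 0.427 0.789] w 85.5
slide [-680.3 -755.9   -0.2] turn [-0.    -0.    -0.259] rows 16.272064251322966
p [192.271 594.599 404.514] q [ 1.239  0.423  1.63  -0.     1.089 -0.019] t 0.35 f [0.248 0.427 0.789] w 85.5
slide [-680.3 -755.9   74.8] turn [-0.    -0.    -0.259] rows 16.31568034083561
```

```bash
python3 -m crank '[{"turn":[0,0,-0.1],"slide":[-340,-378,0],"hand":1},{"turn":[0,0,-0.1],"slide":[-340,-378,0],"hand":1},{"turn":[0,0,-0.1],"slide":[-340,-378,0],"hand":1},{"turn":[0,0,-0.1],"slide":[-340,-378,0],"hand":1},{"turn":[0,0,-0.1],"slide":[-340,-378,0],"hand":1},{"turn":[0,0,-0.1],"slide":[-340,-378,0],"hand":1},{"turn":[0,0,-0.1],"slide":[-340,-378,0],"hand":1},{"turn":[0,0,-0.1],"slide":[-340,-378,0],"hand":1},{"turn":[0,0,-0.259],"slide":[-680,-756,75],"hand":1},{"turn":[0,0,-0.259],"slide":[-680,-756,75],"hand":1},{"turn":[0,0,-0.259],"slide":[-680,-756,75],"hand":1},{"turn":[0,0,-0.259],"slide":[-680,-756,75],"hand":1},{"turn":[0,0,-0.259],"slide":[-680,-756,75],"hand":1},{"turn":[0,0,-0.259],"slide":[-680,-756,75],"hand":1},{"turn":[0,0,-0.259],"slide":[-680,-756,75],"hand":1},{"turn":[0,0,-0.259],"slide":[-680,-756,75],"hand":1},{"turn":[0,0,-0.259],"slide":[-680,-756,75],"hand":1},{"turn":[0,0,-0.259],"slide":[-680,-756,75],"hand":1}]' 30
python3 -c "
from h import *
s=cam('wrist','w2.png'); plan([607,-334,330]); c=cam('top','top2.png')
import station; print(station.tips_ahead)
for P in [(607,-334,33),(532,-317.5,33),(449.5,-339.5,33)]: print(proj(s,P))"
```

```text
time_s: 2.6
ee_pos: [606.8, -335.8, 328.9]
tool_rot: [[-0.998, 0.056, -0.0], [0.056, 0.998, 0.0], [0.0, 0.0, -1.0]]
ft_force: [0.2, 0.1, -0.0]
grip_width: 85.7
p [ 606.404 -334.355  329.023] q [-0.521  0.603  1.517  0.     1.022 -2.037] t 2.65 f [ 0.248 -0.524  0.381] w 85.5
slide [-0.6  0.4 -1. ] turn [ 0.001 -0.001 -0.001] rows 0.019168119703128355
173.4
[319.056 192.131]
[334.244 103.344]
[300.583 -10.398]
```

View pics/w2.png

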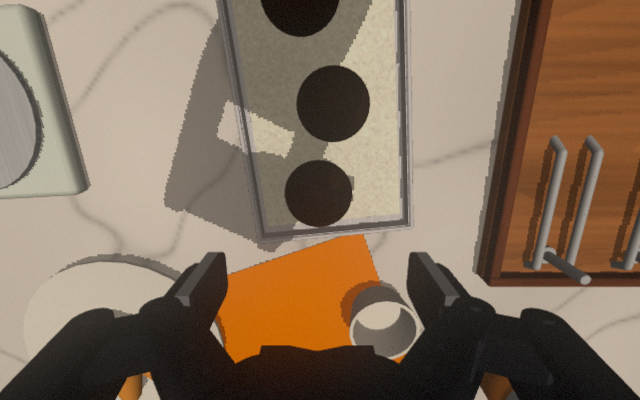

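View pics/top2.png

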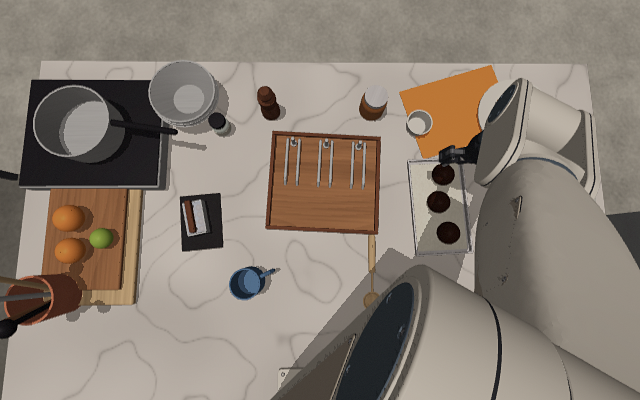

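The wrist view puts sphere A at (319,193), and the projection of my estimate is (319,192), so the position is confirmed. I'll descend and grasp.

```bash
python3 -m crank '[{"turn":[0,0,0],"slide":[-0.5,0.5,55],"hand":1},{"turn":[0,0,0],"slide":[-0.5,0.5,110],"hand":1},{"turn":[0,0,0],"slide":[-0.5,0.5,133],"hand":1},{"turn":[0,0,0],"slide":[-0.5,0.5,133],"hand":1},{"turn":[0,0,0],"slide":[-0.5,0.5,133],"hand":0.6},{"turn":[0,0,0],"slide":[-0.5,0.5,133],"hand":0.4},{"turn":[0,0,0],"slide":[-0.5,0.5,133],"hand":0.3},{"turn":[0,0,0],"slide":[-0.5,0.5,133],"hand":0.3},{"turn":[0,0,0],"slide":[-0.5,0.5,133],"hand":0.3}]' 25
python3 -c "
from h import *
s=cam('wrist','w3.png'); plan([607,-334,330])"
```

```text
time_s: 3.82
ee_pos: [608.2, -333.7, 199.6]
tool_rot: [[-0.999, 0.054, 0.004], [0.054, 0.999, -0.002], [-0.004, -0.001, -1.0]]
ft_force: [-0.4, 2.2, 5.2]
grip_width: 58.5
p [ 608.219 -333.755  199.646] q [-0.519  0.772  1.553  0.001  0.812 -2.036] t 3.875 f [-0.286  1.433  4.372] w 58.2
slide [   0.7   -0.5 -130.4] turn [-0.001  0.004  0.   ] rows 2.0857533478856407
```

View pics/w3.png

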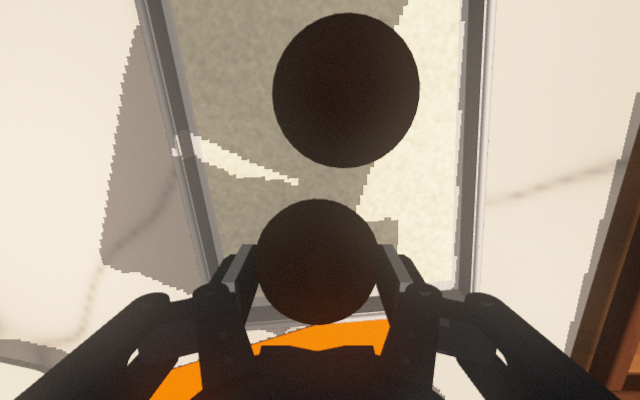

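The width of 58.2 mm, with a 4 N upward push, means the pads sit above the sphere's equator. The 173 mm fingertip figure must be for the shut hand. I'll open and regrip about 14 mm lower.

```bash
python3 -m crank '[{"turn":[0,0,0],"slide":[0,0,0],"hand":0.8},{"turn":[0,0,0],"slide":[0,0,0],"hand":1},{"turn":[0,0,0],"slide":[0.5,0,8],"hand":1},{"turn":[0,0,0],"slide":[1,0,14],"hand":1},{"turn":[0,0,0],"slide":[1,0,14],"hand":1},{"turn":[0,0,0],"slide":[1,0,14],"hand":0.6},{"turn":[0,0,0],"slide":[1,0,14],"hand":0.4},{"turn":[0,0,0],"slide":[1,0,14],"hand":0.3},{"turn":[0,0,0],"slide":[1,0,14],"hand":0.3}]' 25
python3 -c "
from h import *
s=cam('wrist','w4.png'); plan([607,-334,330])"
```

```text
time_s: 5.0
ee_pos: [606.3, -333.5, 183.0]
tool_rot: [[-0.999, 0.054, 0.001], [0.054, 0.999, -0.0], [-0.001, -0.0, -1.0]]
ft_force: [-1.1, -0.4, 2.4]
grip_width: 58.5
p [ 606.311 -333.45   183.005] q [-0.52   0.795  1.557 -0.     0.79  -2.037] t 5.05 f [-0.301  0.156  2.316] w 58.9
slide [  -0.8   -0.5 -147. ] turn [-0.  0.  0.] rows 2.3519642551038245
```

View pics/w4.png

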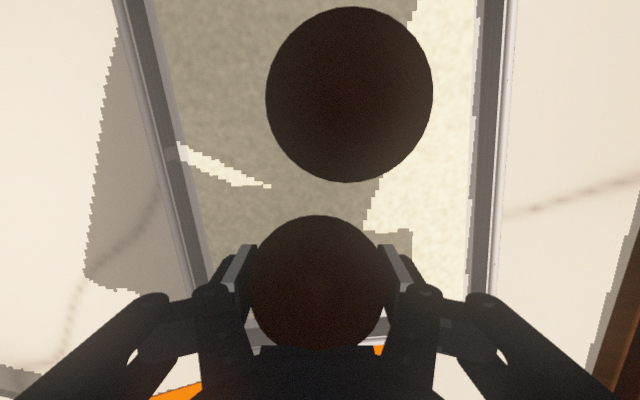

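```bash
python3 -c "
from h import *
for x,z in [(45,290),(45,208),(70,206)]: p=st(x,90,z);print(p); plan(p)"
```

```text
[639.60124333  76.43475375 290.        ]
p [ 606.311 -333.45   183.005] q [-0.52   0.795  1.557 -0.     0.79  -2.037] t 5.05 f [-0.301  0.156  2.316] w 58.9
slide [ -11.2  411.1 -107.1] turn [-0.  0.  0.] rows 6.798807518019643
[639.601  76.435 208.   ]
p [ 606.311 -333.45   183.005] q [-0.52   0.795  1.557 -0.     0.79  -2.037] t 5.05 f [-0.301  0.156  2.316] w 58.9
slide [-11.2 411.1 -25.1] turn [-0.  0.  0.] rows 6.591892325037135
[664.565  75.083 206.   ]
p [ 606.311 -333.45   183.005] q [-0.52   0.795  1.557 -0.     0.79  -2.037] t 5.05 f [-0.301  0.156  2.316] w 58.9
slide [-36.2 411.1 -23.1] turn [-0.  0.  0.] rows 6.612884152195537
```

```bash
python3 -m crank '[{"turn":[0,0,0],"slide":[0,0,-50],"hand":0.3},{"turn":[0,0,0],"slide":[0,0,-107],"hand":0.3},{"turn":[0,0,0],"slide":[-2,50,-107],"hand":0.3},{"turn":[0,0,0],"slide":[-4,110,-107],"hand":0.3},{"turn":[0,0,0],"slide":[-6,170,-107],"hand":0.3},{"turn":[0,0,0],"slide":[-8,230,-107],"hand":0.3},{"turn":[0,0,0],"slide":[-10,290,-107],"hand":0.3},{"turn":[0,0,0],"slide":[-11,350,-107],"hand":0.3},{"turn":[0,0,0],"slide":[-11,400,-107],"hand":0.3},{"turn":[0,0,0],"slide":[-11,411,-107],"hand":0.3},{"turn":[0,0,0],"slide":[-11,411,-107],"hand":0.3},{"turn":[0,0,0],"slide":[-11,411,-107],"hand":0.3}]'
python3 -c "
from h import *
s=cam('wrist','w5.png'); plan(st(45,90,207));
print(proj(s,st(105,90,64)),[proj(s,st(70,y,30)) for y in (74,106)])"
```

```text
time_s: 6.55
ee_pos: [639.2, 75.1, 289.5]
tool_rot: [[-0.998, 0.055, -0.001], [0.055, 0.998, -0.0], [0.001, -0.0, -1.0]]
ft_force: [0.8, -0.4, -1.9]
grip_width: 58.5
p [639.225  74.921 289.585] q [ 0.098  0.59   1.655 -0.     0.897 -1.417] t 6.6 f [ 0.376 -0.296 -0.643] w 59.0
slide [-0.3  1.6 82.6] turn [-0.    -0.    -0.001] rows 1.3215937589877544
[319.088 296.896] [array([299.032, 234.274]), array([338.779, 234.287])]
```

View pics/w5.png

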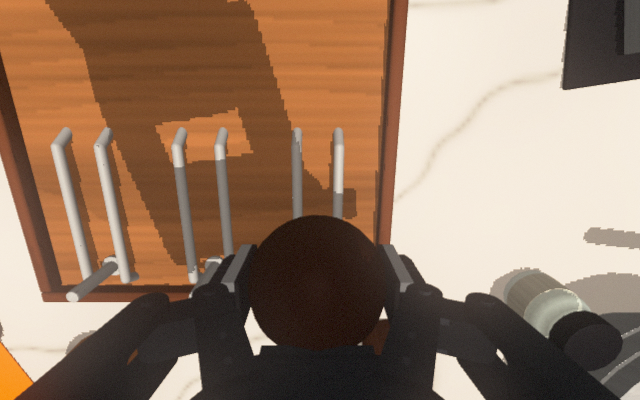

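```bash
python3 -m crank '[{"turn":[0,0,0],"slide":[0,1.5,45],"hand":0.3},{"turn":[0,0,0],"slide":[0,1.5,75],"hand":0.3},{"turn":[0,0,0],"slide":[0,1.5,81],"hand":0.3},{"turn":[0,0,0],"slide":[0,1.5,83],"hand":0.3},{"turn":[0,0,0],"slide":[0,1.5,83],"hand":0.3},{"turn":[0,0,0],"slide":[-8,1.5,82.5],"hand":0.3},{"turn":[0,0,0],"slide":[-16,1.5,82.5],"hand":0.3},{"turn":[0,0,0],"slide":[-20,1.5,82.5],"hand":0.3},{"turn":[0,0,0],"slide":[-20,1.5,82.5],"hand":0.3}]'
python3 -c "
from h import *
s=cam('scene'); crop(s,235,160,395,290,5,'s6.png'); plan(st(70,90,206)); print(proj(s,st(70,90,56)))"
```

```text
time_s: 7.72
ee_pos: [659.7, 76.9, 207.3]
tool_rot: [[-0.999, 0.054, 0.0], [0.054, 0.999, 0.0], [-0.0, 0.0, -1.0]]
ft_force: [0.7, -0.9, 0.2]
grip_width: 58.7
p [659.492  76.826 207.252] q [ 0.098  0.729  1.626 -0.     0.786 -1.419] t 7.775 f [ 0.91  -0.415 -0.233] w 59.0
slide [-5.2 -1.5  1.3] turn [-0.  0.  0.] rows 0.08813186896698033
[355.564 247.041]
```

View pics/s6.png

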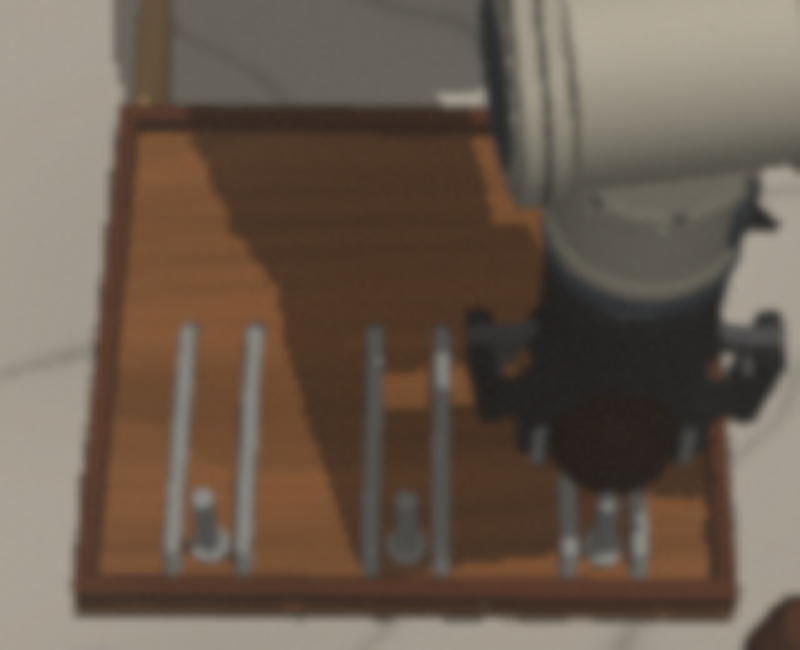

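```bash
python3 -m crank '[{"turn":[0,0,0],"slide":[0,-1.5,1],"hand":0.3},{"turn":[0,0,0],"slide":[0,-2,2],"hand":0.3},{"turn":[0,0,0],"slide":[0,-2,2],"hand":0.3}]'
python3 -m crank '[{"turn":[0,0,0],"slide":[-3,0,0],"hand":0.3},{"turn":[0,0,0],"slide":[-6,0,0],"hand":0.3},{"turn":[0,0,0],"slide":[-6,0,0],"hand":0.3}]'
python3 -c "
from h import *
plan(st(70,90,206)); s=cam('scene'); crop(s,335,220,385,270,12,'s7.png')"
```

```text
time_s: 8.15
ee_pos: [659.5, 74.8, 206.0]
tool_rot: [[-0.999, 0.054, 0.001], [0.054, 0.999, 0.0], [-0.001, 0.0, -1.0]]
ft_force: [-1.0, -1.2, 5.5]
grip_width: 58.7
time_s: 8.52
ee_pos: [664.5, 74.2, 205.5]
tool_rot: [[-0.999, 0.054, -0.002], [0.054, 0.999, -0.001], [0.002, -0.001, -1.0]]
ft_force: [-4.8, -1.2, 6.6]
grip_width: 58.8
p [664.475  74.223 205.515] q [ 0.094  0.737  1.613 -0.     0.793 -1.423] t 8.525 f [-4.819 -1.225  6.606] w 58.8
slide [-0.   0.9 -0.5] turn [-0.001 -0.002  0.   ] rows 0.015850470961916583
```

View pics/s7.png

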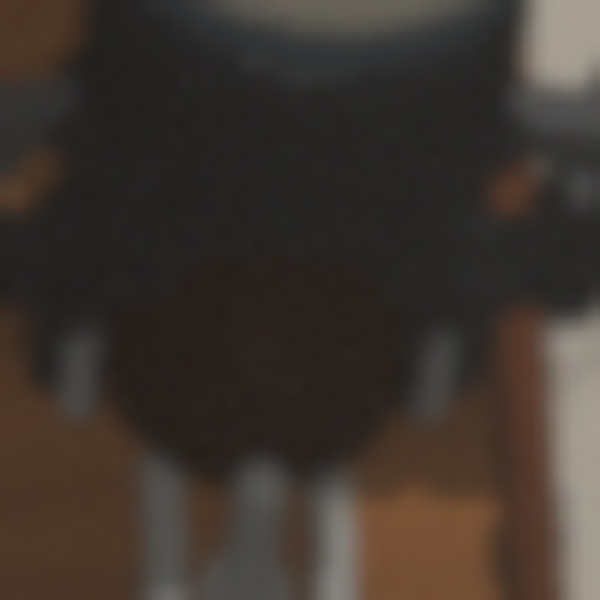

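```bash
python3 -m crank '[{"turn":[0,0,0],"slide":[-2,0,0],"hand":0.3},{"turn":[0,0,0],"slide":[-2,0,0],"hand":0.3}]'
python3 -m crank '[{"turn":[0,0,0],"slide":[0,0,0],"hand":0.7},{"turn":[0,0,0],"slide":[0,0,0],"hand":0.75},{"turn":[0,0,0],"slide":[0,0,0],"hand":0.85},{"turn":[0,0,0],"slide":[0,0,0],"hand":0.95},{"turn":[0,0,0],"slide":[0,0,0],"hand":1},{"turn":[0,0,0],"slide":[0,0,-20],"hand":1},{"turn":[0,0,0],"slide":[0,0,-70],"hand":1},{"turn":[0,0,0],"slide":[0,0,-120],"hand":1},{"turn":[0,0,0],"slide":[0,0,-120],"hand":1}]'
python3 -c "
from h import *
plan([532,-317.5,326]); s=cam('scene'); crop(s,135,160,395,290,3,'s8.png'); w=cam('wrist','w8.png');t=cam('top','top8.png')
print([proj(c,st(70,90,56)) for c in (s,w,t)])"
```

```text
time_s: 8.82
ee_pos: [665.2, 74.2, 205.4]
tool_rot: [[-0.999, 0.054, -0.006], [0.054, 0.999, -0.001], [0.006, -0.001, -1.0]]
ft_force: [-11.5, -0.8, 11.3]
grip_width: 58.8
time_s: 9.95
ee_pos: [668.9, 74.6, 331.8]
tool_rot: [[-0.999, 0.054, 0.01], [0.054, 0.999, 0.001], [-0.01, 0.002, -1.0]]
ft_force: [0.6, 0.6, -0.1]
grip_width: 85.3
p [668.906  74.595 331.797] q [ 0.093  0.572  1.568  0.     0.992 -1.424] t 9.95 f [ 0.567  0.554 -0.133] w 85.3
slide [ 115.7 -398.9    4. ] turn [0.002 0.01  0.   ] rows 6.645587989851463
[array([355.564, 247.041]), array([317.311, 193.32 ]), array([291.117, 151.129])]
```

View pics/s8.png

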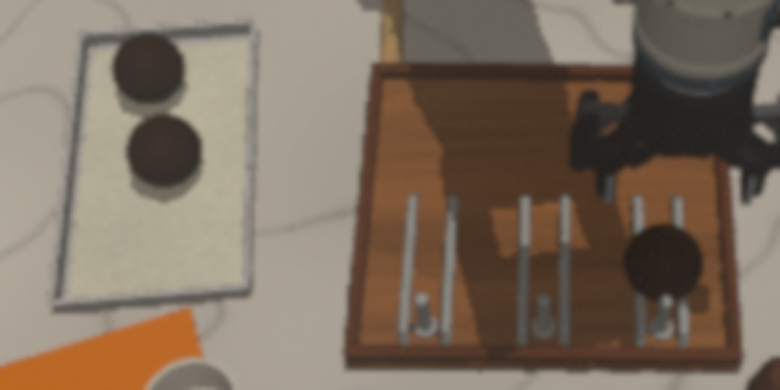

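View pics/w8.png

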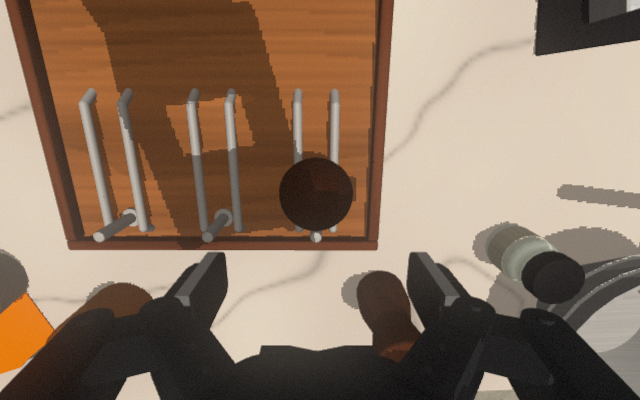

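Sphere A is home: I see it at (316,194) and expected (317,193). Next is sphere B.

```bash
python3 -m crank '[{"turn":[0,0,0],"slide":[115,-398,4],"hand":1},{"turn":[0,0,0],"slide":[115,-398,4],"hand":1},{"turn":[0,0,0],"slide":[115,-398,4],"hand":1},{"turn":[0,0,0],"slide":[115,-398,4],"hand":1},{"turn":[0,0,0],"slide":[115,-398,4],"hand":1},{"turn":[0,0,0],"slide":[115,-398,4],"hand":1},{"turn":[0,0,0],"slide":[115,-398,4],"hand":1},{"turn":[0,0,0],"slide":[115,-398,4],"hand":1},{"turn":[0,0,0],"slide":[115,-398,4],"hand":1},{"turn":[0,0,0],"slide":[115,-398,4],"hand":1}]'
python3 -c "
from h import *
plan([532,-317.5,183]); w=cam('wrist','w9.png'); print([proj(w,P) for P in [(532,-317.5,33),(449.5,-339.5,33)]])"
```

```text
time_s: 11.35
ee_pos: [531.3, -315.5, 320.7]
tool_rot: [[-0.999, 0.052, -0.001], [0.052, 0.999, 0.001], [0.001, 0.001, -1.0]]
ft_force: [0.6, 0.5, 0.4]
grip_width: 85.3
p [ 531.34  -315.51   320.718] q [-0.555  0.516  1.702  0.     0.925 -2.074] t 11.35 f [0.602 0.474 0.355] w 85.3
slide [ -0.9  -2.1 137.7] turn [ 0.001 -0.001  0.002] rows 2.2037414420907537
[array([314.637, 195.523]), array([281.452,  97.099])]
```

View pics/w9.png

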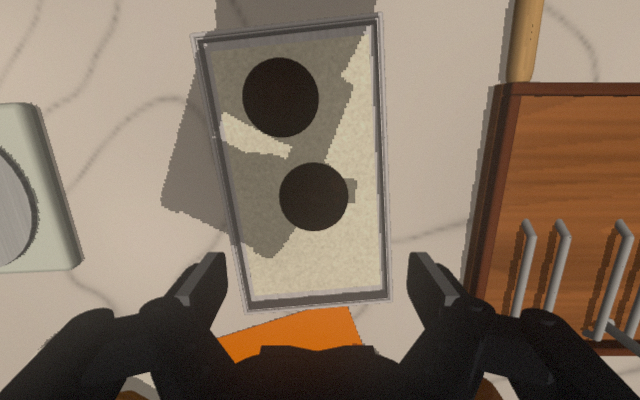

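Both remaining spheres are where expected: B at (314,196) and C at (281,97). I'll grasp B and lift it.

```bash
python3 -m crank '[{"turn":[0,0,0],"slide":[-1,-2,55],"hand":1},{"turn":[0,0,0],"slide":[-1,-2,110],"hand":1},{"turn":[0,0,0],"slide":[-1,-2,137],"hand":1},{"turn":[0,0,0],"slide":[-1,-2,137],"hand":1},{"turn":[0,0,0],"slide":[-1,-2,137],"hand":0.6},{"turn":[0,0,0],"slide":[-1,-2,137],"hand":0.4},{"turn":[0,0,0],"slide":[-1,-2,137],"hand":0.3},{"turn":[0,0,0],"slide":[-1,-2,137],"hand":0.3},{"turn":[0,0,0],"slide":[-1,-2,137],"hand":0.3}]' 25
python3 -c "
from h import *
plan(st(45,0,290));plan(st(60,0,207))"
```

```text
time_s: 12.52
ee_pos: [532.6, -319.2, 186.1]
tool_rot: [[-0.999, 0.054, 0.003], [0.054, 0.999, -0.002], [-0.003, -0.001, -1.0]]
ft_force: [0.4, 1.2, 7.4]
grip_width: 58.5
p [ 532.604 -319.238  186.069] q [-0.559  0.718  1.731  0.     0.689 -2.076] t 12.525 f [0.403 1.185 7.389] w 58.5
slide [ -85.8  310.7 -104.1] turn [-0.001  0.003  0.   ] rows 5.419921141379993
p [ 532.604 -319.238  186.069] q [-0.559  0.718  1.731  0.     0.689 -2.076] t 12.525 f [0.403 1.185 7.389] w 58.5
slide [-100.5  310.8  -21.1] turn [-0.001  0.003  0.   ] rows 5.237965935684302
```

```bash
python3 -m crank '[{"turn":[0,0,0],"slide":[0,0,-50],"hand":0.3},{"turn":[0,0,0],"slide":[0,0,-104],"hand":0.3},{"turn":[0,0,0],"slide":[-86,311,-104],"hand":0.3},{"turn":[0,0,0],"slide":[-86,311,-104],"hand":0.3},{"turn":[0,0,0],"slide":[-86,311,-104],"hand":0.3},{"turn":[0,0,0],"slide":[-86,311,-104],"hand":0.3},{"turn":[0,0,0],"slide":[-86,311,-104],"hand":0.3},{"turn":[0,0,0],"slide":[-86,311,-104],"hand":0.3},{"turn":[0,0,0],"slide":[-86,311,-104],"hand":0.3},{"turn":[0,0,0],"slide":[-86,311,-104],"hand":0.3}]'
python3 -c "
from h import *
plan(st(45,0,209)); w=cam('wrist','w10.png')"
```

```text
time_s: 13.78
ee_pos: [634.0, -14.3, 288.3]
tool_rot: [[-0.998, 0.055, -0.0], [0.055, 0.998, -0.0], [0.0, -0.0, -1.0]]
ft_force: [0.2, -0.3, -1.0]
grip_width: 58.6
p [633.982 -14.302 288.268] q [-0.041  0.58   1.678 -0.     0.884 -1.557] t 13.775 f [ 0.233 -0.271 -1.041] w 58.6
slide [-0.7  0.9 79.3] turn [-0.    -0.    -0.001] rows 1.26842257159435
```

View pics/w10.png

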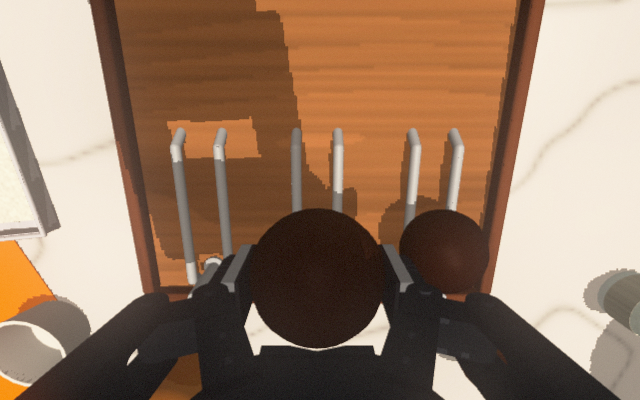

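```bash
python3 -m crank '[{"turn":[0,0,0],"slide":[0,0.3,45],"hand":0.3},{"turn":[0,0,0],"slide":[0,0.3,72],"hand":0.3},{"turn":[0,0,0],"slide":[0,0.3,79],"hand":0.3},{"turn":[0,0,0],"slide":[-8,0.3,80],"hand":0.3},{"turn":[0,0,0],"slide":[-16,0.3,80.5],"hand":0.3},{"turn":[0,0,0],"slide":[-20,0.3,81],"hand":0.3},{"turn":[0,0,0],"slide":[-20,0.3,81],"hand":0.3}]'
python3 -m crank '[{"turn":[0,0,0],"slide":[0,0,1],"hand":0.3},{"turn":[0,0,0],"slide":[-3,0,1],"hand":0.3},{"turn":[0,0,0],"slide":[-6,0,1],"hand":0.3},{"turn":[0,0,0],"slide":[-6,0,1],"hand":0.3}]'
python3 -c "
from h import *
plan(st(70,0,206))"
```

```text
time_s: 14.7
ee_pos: [655.1, -14.8, 208.3]
tool_rot: [[-0.999, 0.054, 0.001], [0.054, 0.999, -0.001], [-0.001, -0.001, -1.0]]
ft_force: [-2.4, -4.7, 4.8]
grip_width: 58.2
time_s: 15.2
ee_pos: [660.9, -15.1, 207.5]
tool_rot: [[-0.999, 0.054, 0.001], [0.054, 0.999, -0.001], [-0.001, -0.001, -1.0]]
ft_force: [-3.3, -4.4, 6.5]
grip_width: 58.7
p [660.891 -15.051 207.536] q [-0.041  0.726  1.633 -0.001  0.782 -1.556] t 15.2 f [-3.315 -4.42   6.485] w 58.7
slide [1.2 0.2 1.5] turn [-0.001  0.001 -0.   ] rows 0.03141076584439035
```

```bash
python3 -m crank '[{"turn":[0,0,0],"slide":[-2,-1.2,0],"hand":0.3},{"turn":[0,0,0],"slide":[-4,-1.2,0],"hand":0.3},{"turn":[0,0,0],"slide":[-4,-1.2,0],"hand":0.3}]'
python3 -c "
from h import *
plan(st(70,0,206)); s=cam('scene');crop(s,285,200,385,280,8,'s11.png')"
```

```text
time_s: 15.58
ee_pos: [663.3, -15.9, 207.1]
tool_rot: [[-0.999, 0.054, -0.004], [0.054, 0.999, -0.0], [0.004, -0.0, -1.0]]
ft_force: [-10.6, -1.1, 12.2]
grip_width: 58.6
p [663.341 -15.872 207.147] q [-0.042  0.73   1.625 -0.     0.791 -1.558] t 15.575 f [-10.594  -1.11   12.184] w 58.6
slide [3.7 0.9 1.2] turn [-0.    -0.004  0.   ] rows 0.06353959876088448
```

View pics/s11.png

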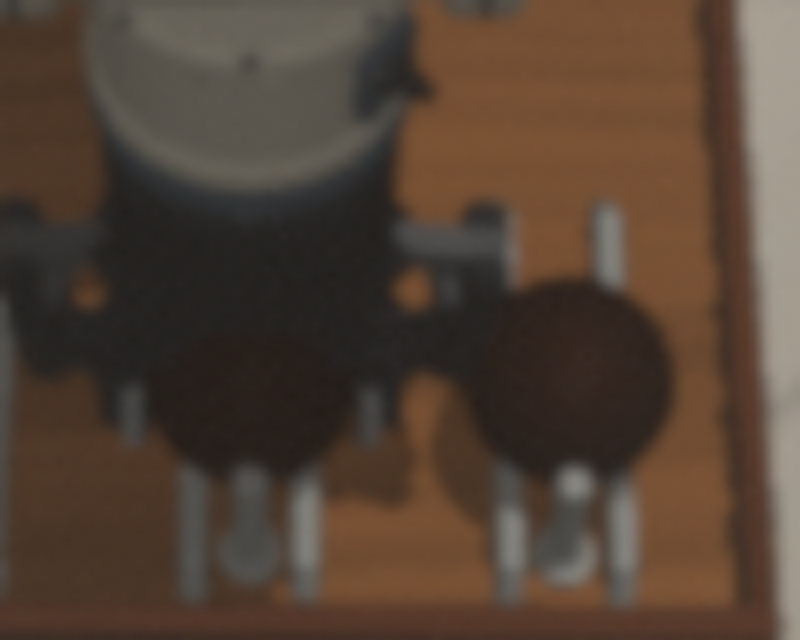

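Contact with the pin shows up as fx = -10.6 N. I'll release, opening only to about 75 mm beside the neighbouring sphere, and rise.

```bash
python3 -m crank '[{"turn":[0,0,0],"slide":[0,0,0],"hand":0.72},{"turn":[0,0,0],"slide":[0,0,0],"hand":0.75},{"turn":[0,0,0],"slide":[0,0,0],"hand":0.8},{"turn":[0,0,0],"slide":[0,0,0],"hand":0.87},{"turn":[0,0,0],"slide":[0,0,0],"hand":0.87},{"turn":[0,0,0],"slide":[0,0,-20],"hand":0.87},{"turn":[0,0,0],"slide":[0,0,-70],"hand":0.9},{"turn":[0,0,0],"slide":[0,0,-120],"hand":1},{"turn":[0,0,0],"slide":[0,0,-120],"hand":1}]'
python3 -c "
from h import *
plan([449.5,-339.5,323]); w=cam('wrist','w12.png'); s=cam('scene'); crop(s,135,160,395,290,3,'s12.png')
print([proj(w,st(70,y,56)) for y in (0,90)])"
```

```text
time_s: 16.75
ee_pos: [666.1, -15.5, 332.7]
tool_rot: [[-0.999, 0.054, 0.01], [0.054, 0.999, -0.0], [-0.01, 0.0, -1.0]]
ft_force: [0.6, -0.9, -0.1]
grip_width: 85.4
p [666.06 -15.48 332.7 ] q [-0.041  0.562  1.584 -0.     0.986 -1.558] t 16.75 f [ 0.588 -0.897 -0.075] w 85.4
slide [ 198.9 -335.2    7.6] turn [0.   0.01 0.  ] rows 6.237565574643083
[array([317.525, 187.237]), array([426.472, 187.379])]
```

View pics/w12.png

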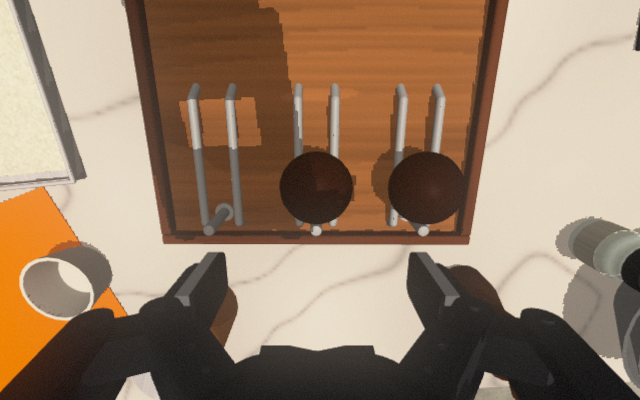

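View pics/s12.png

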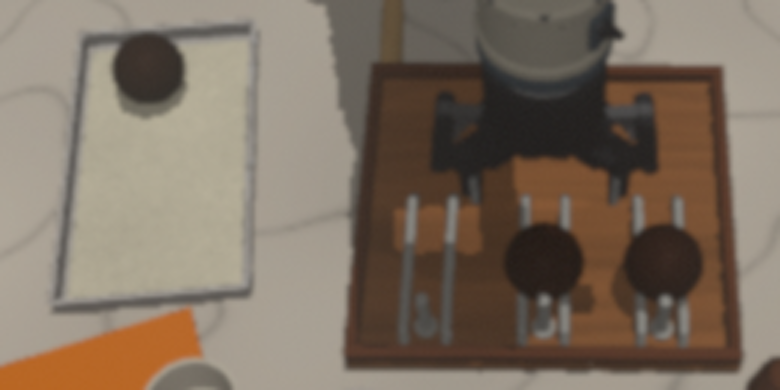

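Spheres 1 and 2 are both seated, at (316,188) and (426,188) against an expected (317.5,187) and (426.5,187). Next is C.

```bash
python3 -m crank '[{"turn":[0,0,0],"slide":[199,-335,4],"hand":1},{"turn":[0,0,0],"slide":[199,-335,4],"hand":1},{"turn":[0,0,0],"slide":[199,-335,4],"hand":1},{"turn":[0,0,0],"slide":[199,-335,4],"hand":1},{"turn":[0,0,0],"slide":[199,-335,4],"hand":1},{"turn":[0,0,0],"slide":[199,-335,4],"hand":1},{"turn":[0,0,0],"slide":[199,-335,4],"hand":1},{"turn":[0,0,0],"slide":[199,-335,4],"hand":1},{"turn":[0,0,0],"slide":[199,-335,4],"hand":1}]'
python3 -c "
from h import *
plan([449.5,-339.5,184]); w=cam('wrist','w13.png'); print([proj(w,P) for P in [(449.5,-339.5,33)]])"
```

```text
time_s: 17.98
ee_pos: [448.3, -338.1, 321.8]
tool_rot: [[-0.999, 0.053, -0.001], [0.053, 0.999, 0.001], [0.001, 0.001, -1.0]]
ft_force: [1.0, 0.2, -0.6]
grip_width: 85.6
p [ 448.269 -338.13   321.79 ] q [-0.668  0.442  1.83   0.     0.871 -2.186] t 17.975 f [ 0.979  0.192 -0.589] w 85.6
slide [ -1.4  -1.4 137.8] turn [ 0.001 -0.001  0.001] rows 2.204832026526708
[array([315.361, 195.648])]
```

View pics/w13.png

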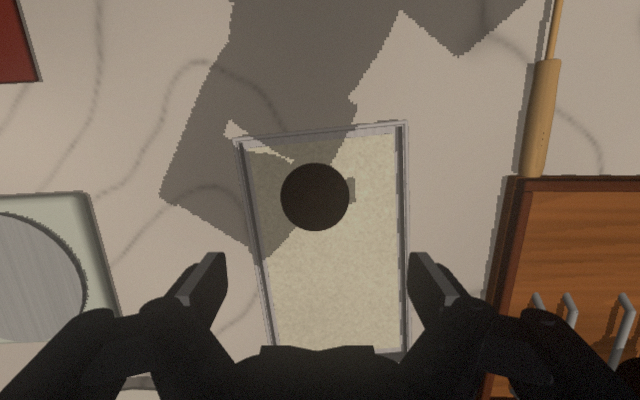

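Sphere C is at (315,197), where I expected it.

```bash
python3 -m crank '[{"turn":[0,0,0],"slide":[-1,-1.5,55],"hand":1},{"turn":[0,0,0],"slide":[-1,-1.5,110],"hand":1},{"turn":[0,0,0],"slide":[-1,-1.5,138],"hand":1},{"turn":[0,0,0],"slide":[-1,-1.5,138],"hand":1},{"turn":[0,0,0],"slide":[-1,-1.5,138],"hand":0.6},{"turn":[0,0,0],"slide":[-1,-1.5,138],"hand":0.4},{"turn":[0,0,0],"slide":[-1,-1.5,138],"hand":0.3},{"turn":[0,0,0],"slide":[-1,-1.5,138],"hand":0.3},{"turn":[0,0,0],"slide":[-1,-1.5,138],"hand":0.3}]' 25
python3 -c "
from h import *
plan(st(45,-90,290))"
```

```text
time_s: 19.15
ee_pos: [449.2, -341.1, 185.9]
tool_rot: [[-0.999, 0.054, 0.002], [0.054, 0.999, -0.001], [-0.002, -0.001, -1.0]]
ft_force: [1.2, 2.7, 7.5]
grip_width: 58.7
p [ 449.218 -341.075  185.856] q [-0.671  0.667  1.862  0.001  0.609 -2.188] t 19.15 f [1.224 2.661 7.523] w 58.7
slide [-167.8  247.1 -104. ] turn [-0.001  0.002 -0.   ] rows 5.060050909084288
```

```bash
python3 -m crank '[{"turn":[0,0,0],"slide":[0,0,-50],"hand":0.3},{"turn":[0,0,0],"slide":[0,0,-104],"hand":0.3},{"turn":[0,0,0],"slide":[-168,246,-104],"hand":0.3},{"turn":[0,0,0],"slide":[-168,246,-104],"hand":0.3},{"turn":[0,0,0],"slide":[-168,246,-104],"hand":0.3},{"turn":[0,0,0],"slide":[-168,246,-104],"hand":0.3},{"turn":[0,0,0],"slide":[-168,246,-104],"hand":0.3},{"turn":[0,0,0],"slide":[-168,246,-104],"hand":0.3},{"turn":[0,0,0],"slide":[-168,246,-104],"hand":0.3},{"turn":[0,0,0],"slide":[-168,246,-104],"hand":0.3}]'
python3 -c "
from h import *
plan(st(45,-90,209)); w=cam('wrist','w14.png')"
```

```text
time_s: 20.4
ee_pos: [628.8, -105.3, 288.3]
tool_rot: [[-0.998, 0.055, -0.001], [0.055, 0.998, -0.0], [0.001, -0.0, -1.0]]
ft_force: [0.7, 0.5, -1.5]
grip_width: 58.4
p [ 628.77  -105.31   288.304] q [-0.185  0.584  1.67  -0.     0.888 -1.7  ] t 20.4 f [ 0.7    0.466 -1.468] w 58.4
slide [-1.   2.1 79.3] turn [-0.    -0.001 -0.001] rows 1.269390518943982
```

View pics/w14.png

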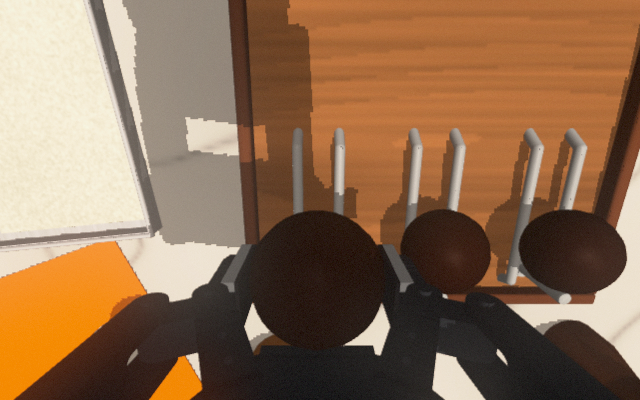

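```bash
python3 -m crank '[{"turn":[0,0,0],"slide":[0,0.5,45],"hand":0.3},{"turn":[0,0,0],"slide":[0,0.5,72],"hand":0.3},{"turn":[0,0,0],"slide":[0,0.5,79],"hand":0.3},{"turn":[0,0,0],"slide":[-8,0.5,80],"hand":0.3},{"turn":[0,0,0],"slide":[-16,0.5,80.5],"hand":0.3},{"turn":[0,0,0],"slide":[-20,0.5,81],"hand":0.3},{"turn":[0,0,0],"slide":[-20,0.5,81],"hand":0.3}]'
python3 -m crank '[{"turn":[0,0,0],"slide":[-3,0,1],"hand":0.3},{"turn":[0,0,0],"slide":[-6,0,1],"hand":0.3},{"turn":[0,0,0],"slide":[-8,0,1],"hand":0.3},{"turn":[0,0,0],"slide":[-8,0,1],"hand":0.3}]'
python3 -c "
from h import *
plan(st(70,-90,206))"
```

```text
time_s: 21.32
ee_pos: [650.0, -105.3, 208.2]
tool_rot: [[-0.999, 0.054, 0.001], [0.054, 0.999, -0.001], [-0.001, -0.001, -1.0]]
ft_force: [-3.1, -2.6, 5.6]
grip_width: 58.6
time_s: 21.82
ee_pos: [656.7, -105.6, 207.3]
tool_rot: [[-0.999, 0.054, -0.003], [0.054, 0.999, -0.0], [0.003, -0.0, -1.0]]
ft_force: [-9.5, -1.6, 11.1]
grip_width: 58.6
p [ 656.665 -105.648  207.252] q [-0.177  0.731  1.622 -0.001  0.792 -1.693] t 21.825 f [-9.488 -1.582 11.124] w 58.6
slide [1.9 0.9 1.3] turn [-0.    -0.003  0.   ] rows 0.03893254164605953
```

The pin is touched (fx = -9.5 N), so I'll release.

```bash
python3 -m crank '[{"turn":[0,0,0],"slide":[0,0,0],"hand":0.72},{"turn":[0,0,0],"slide":[0,0,0],"hand":0.75},{"turn":[0,0,0],"slide":[0,0,0],"hand":0.8},{"turn":[0,0,0],"slide":[0,0,0],"hand":0.87},{"turn":[0,0,0],"slide":[0,0,0],"hand":0.87},{"turn":[0,0,0],"slide":[0,0,-20],"hand":0.87},{"turn":[0,0,0],"slide":[0,0,-70],"hand":0.9},{"turn":[0,0,0],"slide":[0,0,-120],"hand":1},{"turn":[50,0,0],"slide":[0,0,-120],"hand":1}]' 2>&1 | tail -3; echo
python3 -c "
from h import *
print(get_obs()['time_s'])"
```

```text
tool_rot: [[-0.999, 0.048, 0.02], [0.051, 0.981, 0.188], [-0.01, 0.188, -0.982]]
ft_force: [-0.6, 0.4, -0.5]
grip_width: 85.4

22.95
```

The last row held a typing slip (turn 50), which tilted the tool about 11° high above the stand with nothing in reach. The next move will level it. I'll check the scene first.

```bash
python3 -c "
from h import *
plan([450,220,400],94); s=cam('scene'); crop(s,135,160,395,290,3,'s15.png'); w=cam('wrist','w15.png')
print([proj(w,st(70,y,56)) for y in (-90,0,90)]); print([(proj(s,st(70,y,56))-[135,160])*3 for y in (-90,0,90)])"
```

```text
p [ 659.217 -104.465  333.065] q [-0.211  0.57   1.575  0.221  1.029 -1.849] t 22.95 f [-0.56   0.376 -0.539] w 85.4
slide [224.8 320.8  -9. ] turn [ 0.189  0.022 -0.12 ] rows 6.269254750676327
[array([249.45 , 193.328]), array([356.061, 187.889]), array([449.647, 183.114])]
[array([422.798, 259.333]), array([542.293, 260.229]), array([661.693, 261.124])]
```

View pics/s15.png

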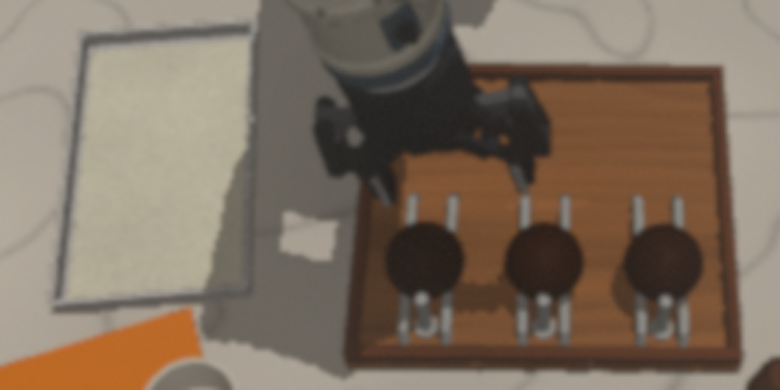

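View pics/w15.png

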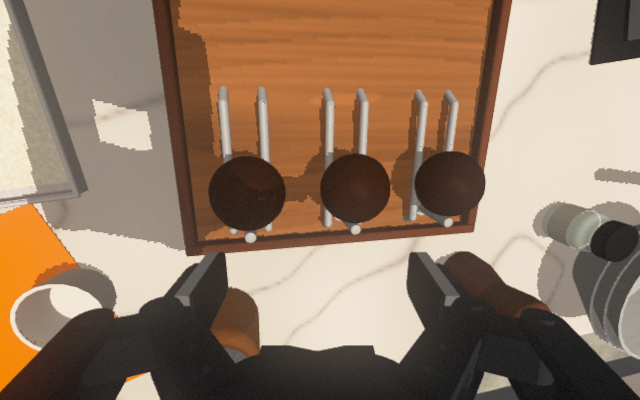

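All three spheres are home: (247,193), (355,188) and (449,183), against projections of (249,193), (356,188) and (450,183). Now to the shaker.

```bash
python3 -c "
from h import *
plan([492.8,329.3,330],101.8)"
```

```text
p [ 657.813 -105.919  328.909] q [-0.213  0.574  1.578  0.22   1.027 -1.847] t 23.05 f [-0.593 -1.742 -0.86 ] w 85.5
slide [188.8 418.2  78.3] turn [ 0.188  0.028 -0.26 ] rows 7.447232670539316
```

```bash
python3 -m crank '[{"turn":[0.188,0,0],"slide":[0,0,-10],"hand":1},{"turn":[0.188,0.028,-0.26],"slide":[189,418,78],"hand":1},{"turn":[0.188,0.028,-0.26],"slide":[189,418,78],"hand":1},{"turn":[0.188,0.028,-0.26],"slide":[189,418,78],"hand":1},{"turn":[0.188,0.028,-0.26],"slide":[189,418,78],"hand":1},{"turn":[0.188,0.028,-0.26],"slide":[189,418,78],"hand":1},{"turn":[0.188,0.028,-0.26],"slide":[189,418,78],"hand":0.8},{"turn":[0.188,0.028,-0.26],"slide":[189,418,78],"hand":0.7},{"turn":[0.188,0.028,-0.26],"slide":[189,418,78],"hand":0.7},{"turn":[0.188,0.028,-0.26],"slide":[189,418,78],"hand":0.7},{"turn":[0.188,0.028,-0.26],"slide":[189,418,78],"hand":0.7}]'
python3 -c "
from h import *
plan([492.8,329.3,330],101.8); w=cam('wrist','w16.png')
c,s_=np.cos(np.radians(11.8)),np.sin(np.radians(11.8))
print([proj(w,(492.8+c*d,329.3+s_*d,71)) for d in (-42,0,42)])"
```

```text
time_s: 24.42
ee_pos: [491.7, 329.0, 327.4]
tool_rot: [[-0.978, -0.206, -0.003], [-0.206, 0.978, -0.004], [0.003, -0.003, -1.0]]
ft_force: [-0.9, -0.3, -0.5]
grip_width: 59.7
p [491.691 328.961 327.38 ] q [ 0.57   0.473  1.758 -0.002  0.915 -1.207] t 24.425 f [-0.941 -0.255 -0.498] w 59.7
slide [-1.1  0.1 -2.6] turn [-0.003 -0.003  0.002] rows 0.045839791080749204
[array([318.961, 153.596]), array([318.699, 207.99 ]), array([318.462, 257.178])]
```

View pics/w16.png

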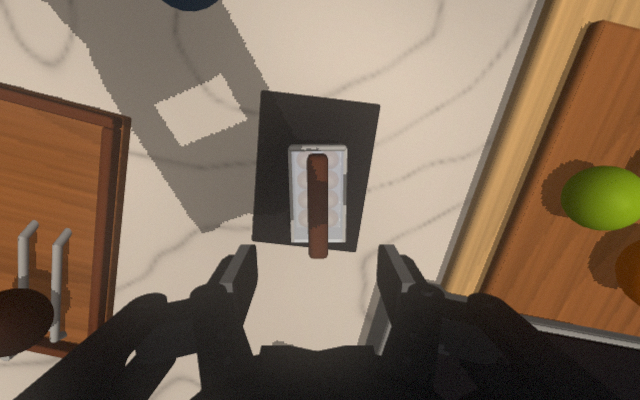

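```bash
python3 -c "
from h import *
w=cam('wrist'); crop(w,270,130,370,265,5,'w17.png')"
```

```text
(no output)
```

View pics/w17.png

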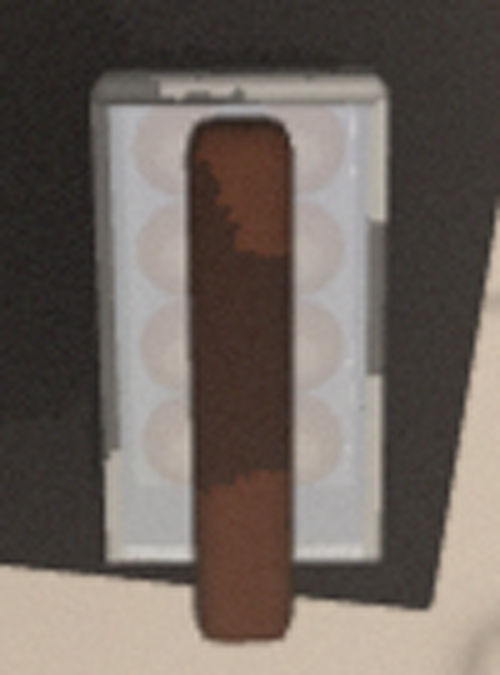

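```bash
python3 -m crank '[{"turn":[0,0,0],"slide":[60,0,20],"hand":0.7},{"turn":[0,0,0],"slide":[110,0,37],"hand":0.6},{"turn":[0,0,0],"slide":[110,0,37],"hand":0.6},{"turn":[0,0,0],"slide":[110,0,37],"hand":0.6}]'
python3 -c "
from h import *
w=cam('wrist','w18.png'); p=proj(w,(492,329,40)).astype(int);print(p); crop(w,p[0]-65,max(0,p[1]-70),p[0]+65,p[1]+60,5,'w18c.png')"
```

```text
time_s: 25.02
ee_pos: [385.0, 306.7, 291.5]
tool_rot: [[-0.979, -0.205, -0.002], [-0.205, 0.979, -0.001], [0.002, -0.001, -1.0]]
ft_force: [0.2, 0.3, 0.0]
grip_width: 51.4
[317 329]
```

View pics/w18c.png

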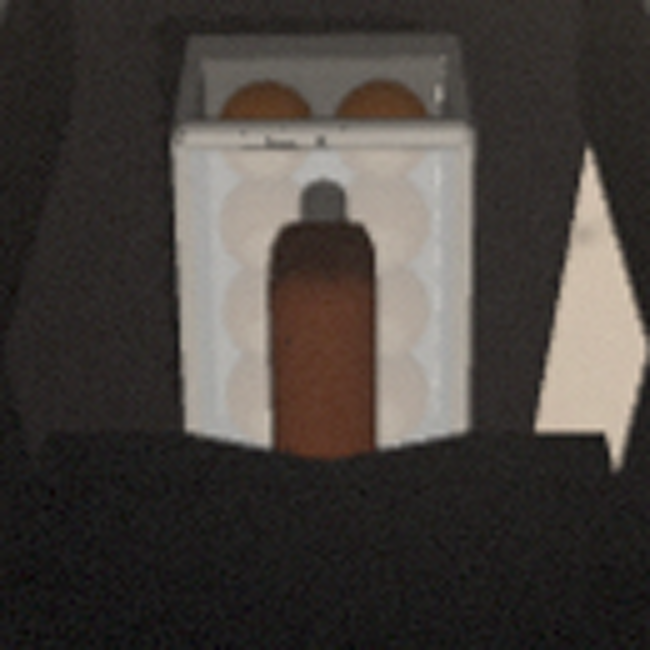

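The mouth faces the robot: both front nuts are visible over the lip at crop (265,100) and (385,100). I'll move over the handle and grip it. The grip height is 66 mm, which is 62 mm plus the 4 mm mat.

```bash
python3 -c "
from h import *
plan([492.8,329.3,300],101.8); plan([492.8,329.3,221],101.8); s=cam('top'); print(proj(s,(492.8,329.3,75)))"
```

```text
p [385.426 306.929 291.616] q [ 0.648  0.407  1.994  0.     0.742 -1.129] t 25.075 f [0.272 0.794 0.545] w 51.1
slide [-109.7   -0.1   -8.5] turn [-0.    -0.001  0.   ] rows 1.7599864999193298
p [385.426 306.929 291.616] q [ 0.648  0.407  1.994  0.     0.742 -1.129] t 25.075 f [0.272 0.794 0.545] w 51.1
slide [-109.8   -0.1   70.5] turn [-0.    -0.001  0.   ] rows 2.087137413038704
[188.696 215.738]
```

```bash
python3 -m crank '[{"turn":[0,0,0],"slide":[-55,0,-8],"hand":0.6},{"turn":[0,0,0],"slide":[-110,0,-8],"hand":0.6},{"turn":[0,0,0],"slide":[-110,0,20],"hand":0.6},{"turn":[0,0,0],"slide":[-110,0,50],"hand":0.6},{"turn":[0,0,0],"slide":[-110,0,65],"hand":0.6},{"turn":[0,0,0],"slide":[-110,0,70.5],"hand":0.6},{"turn":[0,0,0],"slide":[-110,0,70.5],"hand":0.6}]'
python3 -c "
from h import *
plan([492.8,329.3,221],101.8); cam('wrist','w19.png')"
```

```text
time_s: 26.0
ee_pos: [491.7, 329.5, 220.4]
tool_rot: [[-0.979, -0.206, -0.003], [-0.206, 0.979, -0.001], [0.003, -0.001, -1.0]]
ft_force: [-0.1, -0.5, 0.4]
grip_width: 51.5
p [491.696 329.527 220.396] q [ 0.57   0.635  1.795  0.     0.715 -1.208] t 26.0 f [-0.08  -0.494  0.351] w 51.5
slide [-1.  -0.4 -0.6] turn [-0.001 -0.003  0.001] rows 0.02045500531950643
```

View pics/w19.png

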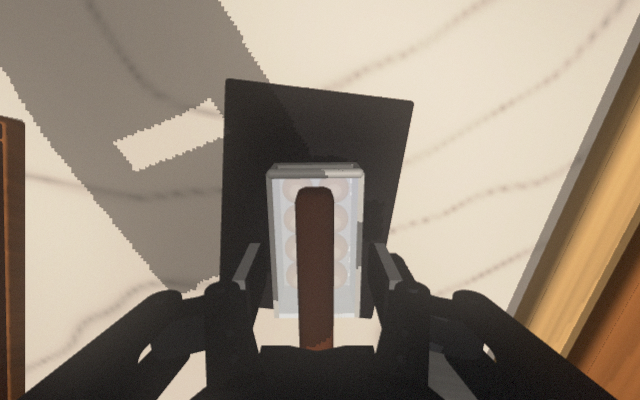

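The handle runs centred between the pads at u≈317. I'll close with a firm grip.

```bash
python3 -m crank '[{"turn":[0,0,0],"slide":[0,0,0],"hand":0.4},{"turn":[0,0,0],"slide":[0,0,0],"hand":0.2},{"turn":[0,0,0],"slide":[0,0,0],"hand":0},{"turn":[0,0,0],"slide":[0,0,0],"hand":0},{"turn":[0,0,0],"slide":[0,0,0],"hand":0},{"turn":[0,0,0],"slide":[0,0,0],"hand":0},{"turn":[0,0,0],"slide":[0,0,-20],"hand":0},{"turn":[0,0,0],"slide":[0,0,-60],"hand":0},{"turn":[0,0,0],"slide":[0,0,-90],"hand":0},{"turn":[0,0,0],"slide":[0,0,-90],"hand":0},{"turn":[0,0,0],"slide":[0,0,-90],"hand":0}]' 70
python3 -c "
from h import *
plan([492.8,329.3,221],101.8); cam('wrist','w20.png'); s=cam('scene'); crop(s,360,120,500,230,5,'s20.png')"
```

```text
time_s: 27.42
ee_pos: [491.1, 329.2, 309.5]
tool_rot: [[-0.979, -0.206, -0.004], [-0.206, 0.979, -0.002], [0.005, -0.001, -1.0]]
ft_force: [0.0, 0.4, -2.2]
grip_width: 14.8
p [491.126 329.233 309.488] q [ 0.57   0.498  1.768  0.     0.881 -1.208] t 27.425 f [ 0.015  0.367 -2.171] w 14.8
slide [-2.1 -0.2 88.5] turn [-0.001 -0.005  0.001] rows 1.4160639769078522
```

View pics/w20.png

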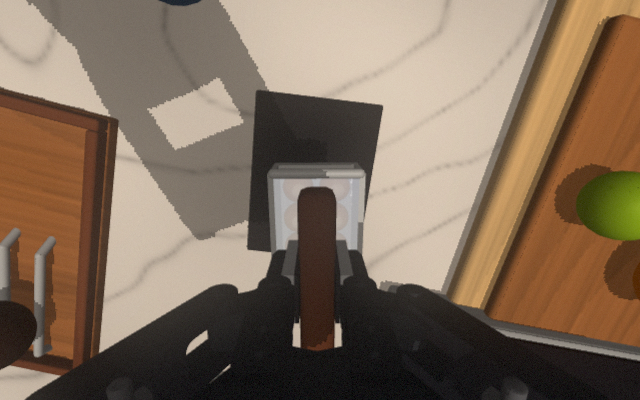

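View pics/s20.png

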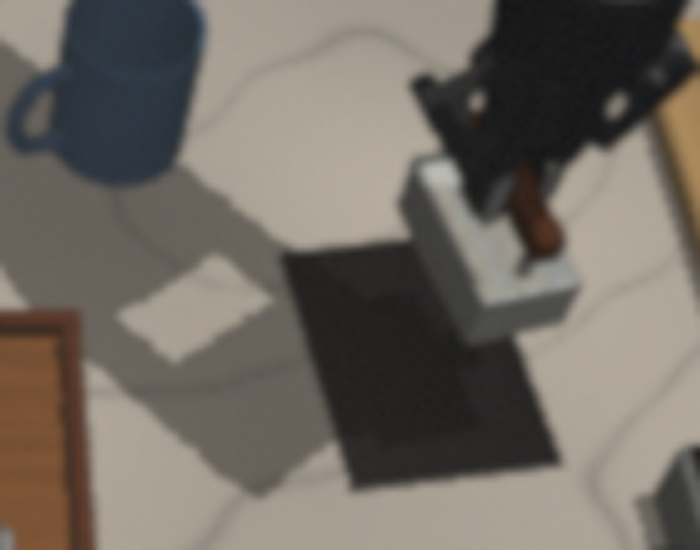

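The shaker is held (width 14.8 mm) and level. At the stand, tipping with the mouth toward the robot would drive joint 5 past its lower limit. I'll turn the shaker so the mouth faces the far side, and pour onto the open front floor from there.

```bash
cat >> h.py <<'E'
def pour(sx,sy,gz,tilt,yaw=-93.1):
    # TCP pose for grip point at stand (sx,sy), height gz
    a=np.radians(yaw); y=np.array([np.cos(a),np.sin(a),0]); z=np.array([0,0,-1.]); x=np.cross(y,z)
    R=np.column_stack([x,y,z])@Ro.from_euler('y',-tilt,degrees=True).as_matrix()
    g=st(sx,sy,gz); t=g-R[:,2]*154; m=g+R@[43,0,53]
    print('grip',g,'tcp',t,'mouth stand',tost(m)); plan(t,yaw,tilt)
E
python3 -c "
from h import *
plan([540,200,335],4.4)"
```

```text
p [491.039 329.174 308.633] q [ 0.57   0.499  1.768  0.     0.881 -1.208] t 27.525 f [ 0.211  0.035 -3.304] w 14.4
slide [ -21.2 -136.5  -26.2] turn [-0.007 -0.003  1.701] rows 9.09811830794361
```

```bash
python3 -m crank '[{"turn":[0,0,0.1],"slide":[0,-5,-10],"hand":0},{"turn":[0,0,0.26],"slide":[-2,-20,-20],"hand":0},{"turn":[0,0,0.43],"slide":[-5,-35,-26],"hand":0},{"turn":[0,0,0.6],"slide":[-8,-52,-26],"hand":0},{"turn":[0,0,0.77],"slide":[-11,-70,-26],"hand":0},{"turn":[0,0,0.94],"slide":[-14,-88,-26],"hand":0},{"turn":[0,0,1.11],"slide":[-17,-106,-26],"hand":0},{"turn":[0,0,1.28],"slide":[-20,-120,-26],"hand":0},{"turn":[0,0,1.45],"slide":[-21,-130,-26],"hand":0},{"turn":[0,0,1.6],"slide":[-21,-136,-26],"hand":0},{"turn":[0,0,1.7],"slide":[-21,-136,-26],"hand":0},{"turn":[0,0,1.7],"slide":[-21,-136,-26],"hand":0}]'
python3 -c "
from h import *
pour(-85,92,180,0)"
```

```text
time_s: 29.02
ee_pos: [540.0, 200.6, 334.8]
tool_rot: [[-0.079, 0.997, -0.006], [0.997, 0.079, -0.003], [-0.002, -0.006, -1.0]]
ft_force: [-0.5, 0.4, -1.9]
grip_width: 14.7
grip [509.89963382  85.46207277 180.        ] tcp [509.89963382  85.46207277 334.        ] mouth stand [-42.  92. 127.]
p [539.972 200.593 334.783] q [ 0.335  0.443  1.788 -0.001  0.916  0.257] t 29.025 f [-0.475  0.389 -1.937] w 14.7
slide [-112.4  -39.     1.3] turn [-0.003  0.007  1.704] rows 9.11084967676582
```

```bash
python3 -m crank '[{"turn":[0,0,0.1],"slide":[-5,-2,0],"hand":0},{"turn":[0,0,0.26],"slide":[-15,-5,0],"hand":0},{"turn":[0,0,0.43],"slide":[-28,-10,0],"hand":0},{"turn":[0,0,0.6],"slide":[-42,-15,0],"hand":0},{"turn":[0,0,0.77],"slide":[-56,-20,0],"hand":0},{"turn":[0,0,0.94],"slide":[-70,-25,0],"hand":0},{"turn":[0,0,1.11],"slide":[-84,-30,0],"hand":0},{"turn":[0,0,1.28],"slide":[-98,-34,0],"hand":0},{"turn":[0,0,1.45],"slide":[-107,-37,0],"hand":0},{"turn":[0,0,1.6],"slide":[-112,-39,0],"hand":0},{"turn":[0,0,1.7],"slide":[-112,-39,0],"hand":0},{"turn":[0,0,1.7],"slide":[-112,-39,0],"hand":0}]'
python3 -c "
from h import *
pour(-85,92,120,40); cam('top','top21.png')
s=cam('scene','s21.png')"
```

```text
time_s: 30.52
ee_pos: [509.9, 86.1, 335.9]
tool_rot: [[0.999, -0.048, -0.004], [-0.048, -0.999, -0.002], [-0.004, 0.002, -1.0]]
ft_force: [-0.8, 0.3, -2.7]
grip_width: 15.0
grip [509.89963382  85.46207277 120.        ] tcp [608.74407174  80.10884937 237.97084424] mouth stand [-86.12783226  92.          51.7597773 ]
p [509.94   86.099 335.892] q [ 0.145  0.364  1.917 -0.002  0.865  1.765] t 30.525 f [-0.81   0.329 -2.702] w 15.0
slide [99.4  1.  97.5] turn [ 0.004 -0.694  0.005] rows 3.710829659388851
```

View pics/s21.png

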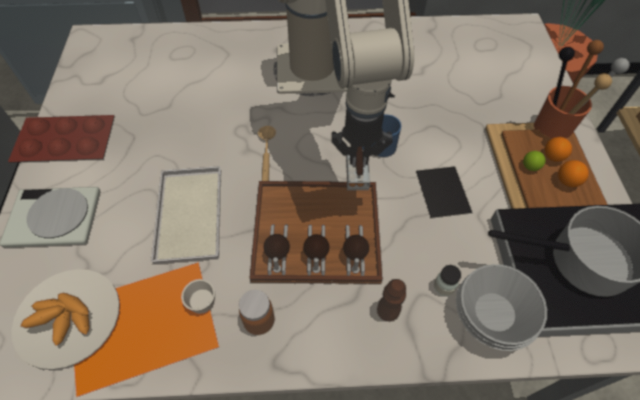

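```bash
python3 -m crank '[{"turn":[0,-0.07,0],"slide":[10,0,8],"hand":0},{"turn":[0,-0.14,0],"slide":[20,0,16],"hand":0},{"turn":[0,-0.21,0],"slide":[31,0,25],"hand":0},{"turn":[0,-0.28,0],"slide":[42,0,34],"hand":0},{"turn":[0,-0.35,0],"slide":[53,0,43],"hand":0},{"turn":[0,-0.42,0],"slide":[63,1,53],"hand":0},{"turn":[0,-0.49,0],"slide":[73,1,64],"hand":0},{"turn":[0,-0.56,0],"slide":[82,1,75],"hand":0},{"turn":[0,-0.63,0],"slide":[91,1,86],"hand":0},{"turn":[0,-0.68,0],"slide":[97,1,95],"hand":0},{"turn":[0,-0.69,0],"slide":[99,1,98],"hand":0},{"turn":[0,-0.69,0],"slide":[99,1,98],"hand":0}]'
python3 -c "
from h import *
pour(-85,92,120,40); s=cam('scene'); crop(s,235,160,395,290,5,'s22.png');t=cam('top');crop(t,255,120,395,245,5,'t22.png')"
```

```text
time_s: 32.12
ee_pos: [608.6, 79.9, 237.8]
tool_rot: [[0.769, -0.05, -0.638], [-0.04, -0.999, 0.031], [-0.639, 0.001, -0.77]]
ft_force: [-0.6, 0.3, -3.1]
grip_width: 15.1
grip [509.89963382  85.46207277 120.        ] tcp [608.74407174  80.10884937 237.97084424] mouth stand [-86.12783226  92.          51.7597773 ]
p [608.629  79.945 237.76 ] q [0.093 0.761 1.55  0.09  1.519 1.677] t 32.125 f [-0.595  0.347 -3.105] w 15.1
slide [-0.1 -0.2 -0.2] turn [ 0.004 -0.005  0.002] rows 0.03680686539050192
```

View pics/s22.png

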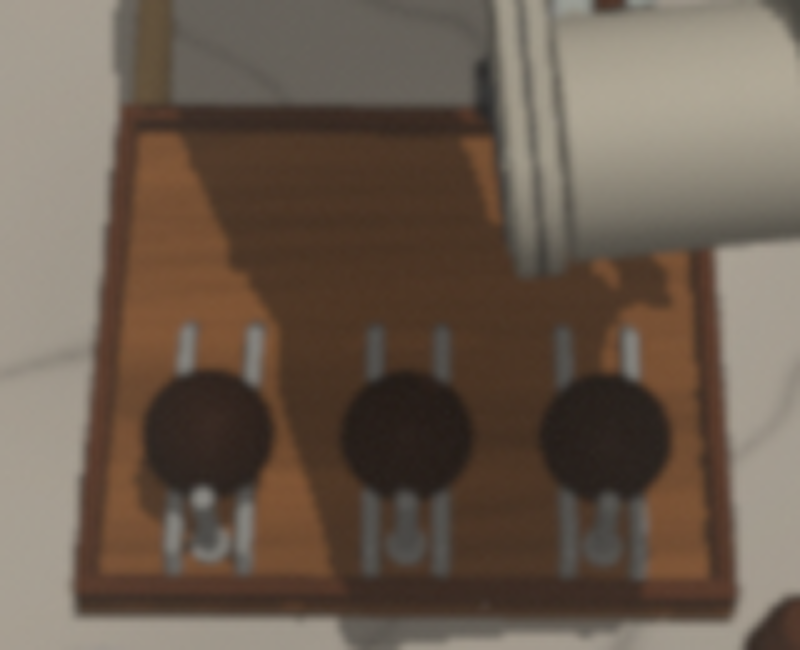

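View pics/t22.png

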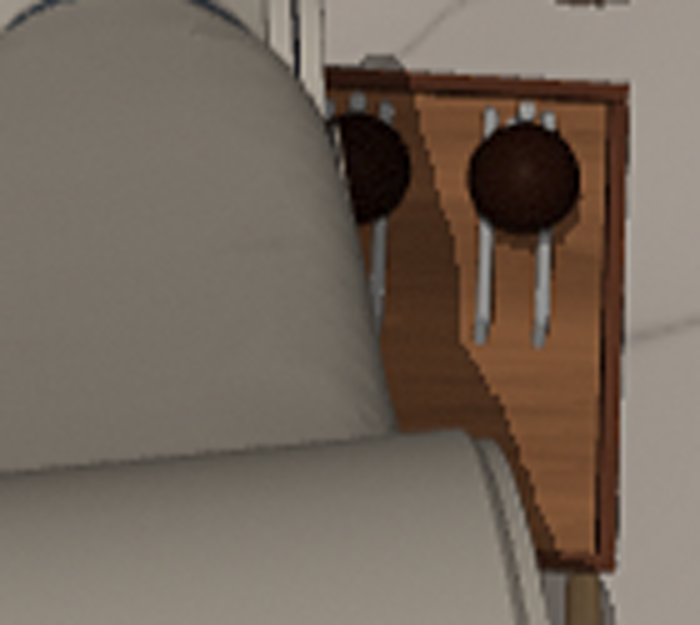

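```bash
python3 -c "
from h import *
w=cam('wrist','w22.png')"
```

```text
(no output)
```

View pics/w22.png

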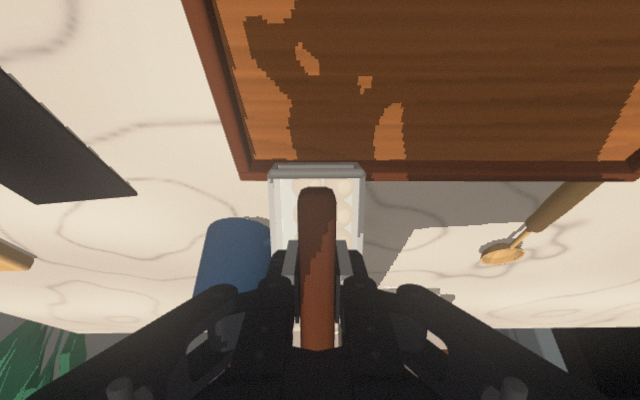

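```bash
python3 -c "
from h import *
w=cam('wrist'); print(proj(w,st(-86,92,52)), proj(w,st(-125,92,14))); t=cam('top'); print(ray(t,246,281,90), ray(t,278,270,60))"
```

```text
[314.52211961 164.48815725] [314.7209349 159.5240485]
[333.17177202 179.17907803  90.        ] [356.60844786 105.44332111  60.        ]
```

The wrist camera sees both the mouth and the open floor, and the projected mouth at (314,164) agrees. First stroke, over the left third.

```bash
python3 -m crank '[{"turn":[0,0,0],"slide":[15,0,0],"hand":0},{"turn":[0,0,0],"slide":[0,0,0],"hand":0},{"turn":[0,0,0],"slide":[0,0,0],"hand":0},{"turn":[0,0,0],"slide":[0,0,0],"hand":0},{"turn":[0,0,0],"slide":[0,0,0],"hand":0}]'
python3 -c "
from h import *
w=cam('wrist','w23.png')"
```

```text
time_s: 33.0
ee_pos: [608.7, 79.9, 238.1]
tool_rot: [[0.768, -0.051, -0.638], [-0.041, -0.999, 0.031], [-0.639, 0.002, -0.769]]
ft_force: [0.4, 0.0, -2.4]
grip_width: 14.7
```

View pics/w23.png

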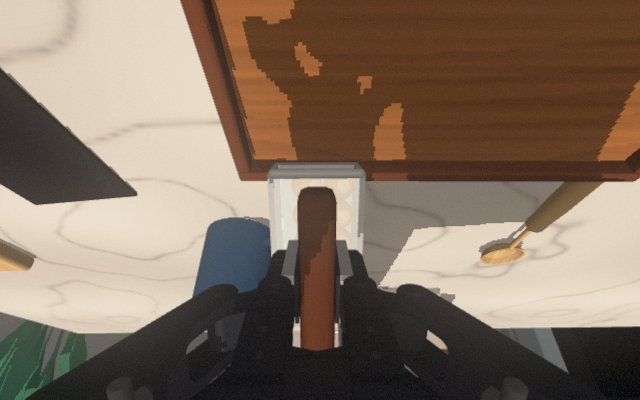

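Nothing has come out. I'll try a bit harder.

```bash
python3 -m crank '[{"turn":[0,0,0],"slide":[-10,0,0],"hand":0},{"turn":[0,0,0],"slide":[12,0,0],"hand":0},{"turn":[0,0,0],"slide":[-10,0,0],"hand":0},{"turn":[0,0,0],"slide":[0,0,0],"hand":0},{"turn":[0,0,0],"slide":[0,0,0],"hand":0},{"turn":[0,0,0],"slide":[0,0,0],"hand":0}]'
python3 -c "
from h import *
w=cam('wrist','w24.png')"
```

```text
time_s: 33.8
ee_pos: [608.7, 79.8, 237.9]
tool_rot: [[0.768, -0.051, -0.638], [-0.041, -0.999, 0.031], [-0.639, 0.002, -0.769]]
ft_force: [0.3, 0.4, -3.1]
grip_width: 14.6
```

View pics/w24.png

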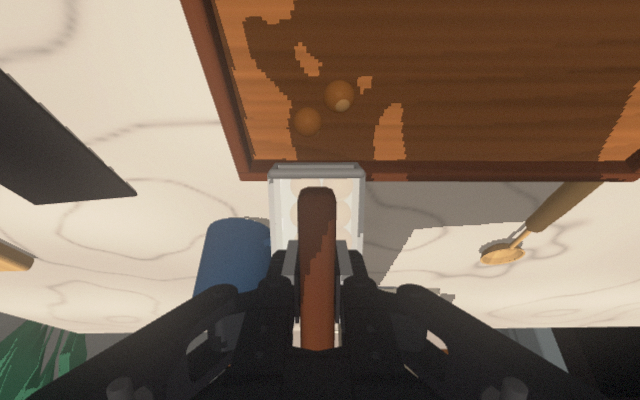

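Two nuts came out, at (307,121) and (340,96). I'll locate them.

```bash
python3 -c "
from h import *
w=cam('wrist','w25.png')
for u,v in [(307,121),(340,96)]: print(tost(ray(w,u,v,23)))
pour(-85,0,120,40)"
```

```text
[-78.70752199  96.52767048  23.        ]
[-60.33348977  77.52001714  23.        ]
grip [504.92438302  -6.4033009  120.        ] tcp [603.76882095 -11.7565243  237.97084424] mouth stand [-8.61278323e+01 -8.88178420e-16  5.17597773e+01]
p [608.618  79.857 237.911] q [0.092 0.761 1.55  0.09  1.52  1.678] t 33.9 f [ 0.364 -0.229 -3.158] w 14.7
slide [-0.  91.7  0.2] turn [ 0.003 -0.005  0.001] rows 1.467874610546511
```

View pics/w25.png

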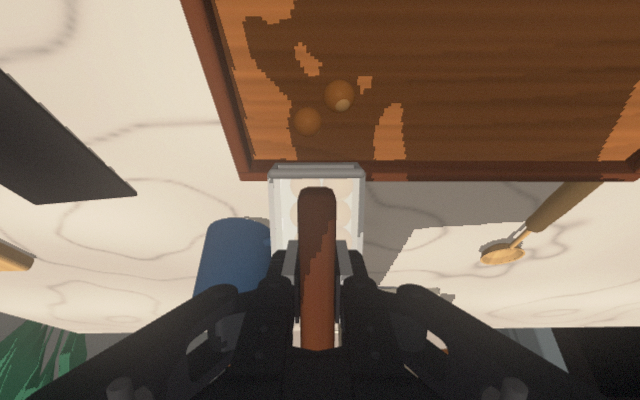

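Both rest in the left third (y = 97 and 78). Moving gently to the middle.

```bash
python3 -m crank '[{"turn":[0,0,0],"slide":[0,3,0],"hand":0},{"turn":[0,0,0],"slide":[0,9,0],"hand":0},{"turn":[0,0,0],"slide":[0,18,0],"hand":0},{"turn":[0,0,0],"slide":[0,29,0],"hand":0},{"turn":[0,0,0],"slide":[0,40,0],"hand":0},{"turn":[0,0,0],"slide":[0,52,0],"hand":0},{"turn":[0,0,0],"slide":[0,63,0],"hand":0},{"turn":[0,0,0],"slide":[0,74,0],"hand":0},{"turn":[0,0,0],"slide":[0,83,0],"hand":0},{"turn":[0,0,0],"slide":[0,89,0],"hand":0},{"turn":[0,0,0],"slide":[0,92,0],"hand":0},{"turn":[0,0,0],"slide":[0,92,0],"hand":0}]'
python3 -m crank '[{"turn":[0,0,0],"slide":[-10,0,0],"hand":0},{"turn":[0,0,0],"slide":[12,0,0],"hand":0},{"turn":[0,0,0],"slide":[-10,0,0],"hand":0},{"turn":[0,0,0],"slide":[0,0,0],"hand":0},{"turn":[0,0,0],"slide":[0,0,0],"hand":0},{"turn":[0,0,0],"slide":[0,0,0],"hand":0},{"turn":[0,0,0],"slide":[0,0,0],"hand":0}]'
python3 -c "
from h import *
w=cam('wrist','w26.png'); pour(-85,0,120,40)"
```

```text
time_s: 35.4
ee_pos: [603.9, -12.1, 238.3]
tool_rot: [[0.768, -0.051, -0.638], [-0.041, -0.999, 0.031], [-0.639, 0.002, -0.769]]
ft_force: [-0.4, 0.2, -2.0]
grip_width: 14.9
time_s: 36.28
ee_pos: [603.9, -12.0, 238.2]
tool_rot: [[0.768, -0.051, -0.638], [-0.041, -0.999, 0.031], [-0.639, 0.002, -0.769]]
ft_force: [0.9, 0.1, -2.1]
grip_width: 15.1
grip [504.92438302  -6.4033009  120.        ] tcp [603.76882095 -11.7565243  237.97084424] mouth stand [-8.61278323e+01 -8.88178420e-16  5.17597773e+01]
p [603.889 -12.014 238.171] q [-0.041  0.751  1.572  0.005  1.512  1.58 ] t 36.325 f [-0.001  0.361 -2.81 ] w 14.9
slide [ 0.  -0.3  0.2] turn [ 0.003 -0.005  0.001] rows 0.03168482648649849
```

View pics/w26.png

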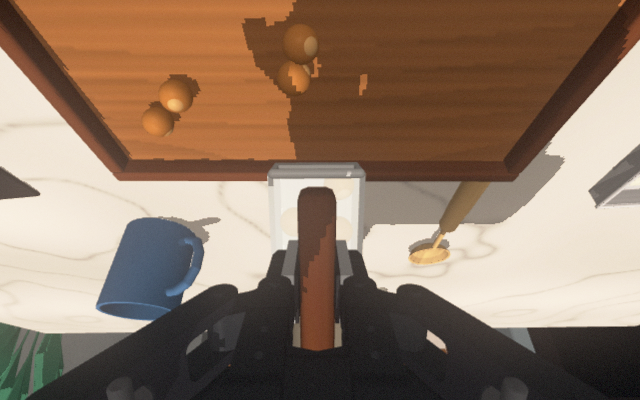

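Two more nuts fell in the middle, at (300,45) and (293,77). Moving to the right third.

```bash
python3 -m crank '[{"turn":[0,0,0],"slide":[0,3,0],"hand":0},{"turn":[0,0,0],"slide":[0,9,0],"hand":0},{"turn":[0,0,0],"slide":[0,18,0],"hand":0},{"turn":[0,0,0],"slide":[0,29,0],"hand":0},{"turn":[0,0,0],"slide":[0,40,0],"hand":0},{"turn":[0,0,0],"slide":[0,52,0],"hand":0},{"turn":[0,0,0],"slide":[0,63,0],"hand":0},{"turn":[0,0,0],"slide":[0,74,0],"hand":0},{"turn":[0,0,0],"slide":[0,83,0],"hand":0},{"turn":[0,0,0],"slide":[0,89,0],"hand":0},{"turn":[0,0,0],"slide":[0,92,0],"hand":0},{"turn":[0,0,0],"slide":[0,92,0],"hand":0}]'
python3 -m crank '[{"turn":[0,0,0],"slide":[-10,0,0],"hand":0},{"turn":[0,0,0],"slide":[12,0,0],"hand":0},{"turn":[0,0,0],"slide":[-10,0,0],"hand":0},{"turn":[0,0,0],"slide":[0,0,0],"hand":0},{"turn":[0,0,0],"slide":[0,0,0],"hand":0},{"turn":[0,0,0],"slide":[0,0,0],"hand":0},{"turn":[0,0,0],"slide":[0,0,0],"hand":0}]'
python3 -c "
from h import *
w=cam('wrist','w27.png'); pour(-85,-92,120,40)"
```

```text
time_s: 37.83
ee_pos: [599.2, -103.9, 238.4]
tool_rot: [[0.768, -0.051, -0.638], [-0.041, -0.999, 0.031], [-0.639, 0.002, -0.769]]
ft_force: [0.2, -0.6, -4.0]
grip_width: 14.7
time_s: 38.7
ee_pos: [599.2, -103.8, 238.4]
tool_rot: [[0.768, -0.051, -0.638], [-0.041, -0.999, 0.031], [-0.639, 0.002, -0.769]]
ft_force: [-0.6, 0.0, -2.8]
grip_width: 14.5
grip [499.94913223 -98.26867457 120.        ] tcp [ 598.79357015 -103.62189797  237.97084424] mouth stand [-86.12783226 -92.          51.7597773 ]
p [ 599.188 -103.872  238.359] q [-0.174  0.755  1.563 -0.08   1.514  1.482] t 38.75 f [ 0.277 -0.274 -2.677] w 14.8
slide [-0.1 -0.2  0.6] turn [ 0.003 -0.005  0.001] rows 0.03175449299919597
```

View pics/w27.png

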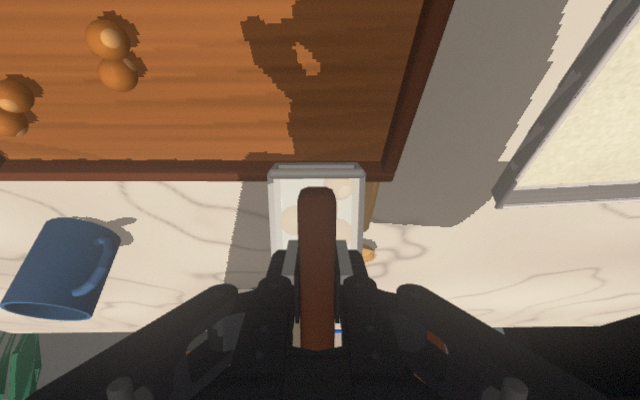

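Nothing came out there, so I'll tip to about 48° and stroke again.

```bash
python3 -m crank '[{"turn":[0,-0.05,0],"slide":[7.5,0,0.2],"hand":0},{"turn":[0,-0.1,0],"slide":[15,0,0.8],"hand":0},{"turn":[0,-0.14,0],"slide":[21.5,0,1.5],"hand":0},{"turn":[0,-0.14,0],"slide":[21.5,0,1.5],"hand":0},{"turn":[0,-0.14,0],"slide":[21.5,0,1.5],"hand":0}]'
python3 -m crank '[{"turn":[0,0,0],"slide":[-10,0,0],"hand":0},{"turn":[0,0,0],"slide":[12,0,0],"hand":0},{"turn":[0,0,0],"slide":[-10,0,0],"hand":0},{"turn":[0,0,0],"slide":[0,0,0],"hand":0},{"turn":[0,0,0],"slide":[0,0,0],"hand":0},{"turn":[0,0,0],"slide":[0,0,0],"hand":0},{"turn":[0,0,0],"slide":[0,0,0],"hand":0}]'
python3 -c "
from h import *
w=cam('wrist','w28.png'); pour(-85,-92,120,48)"
```

```text
time_s: 39.38
ee_pos: [614.6, -104.7, 223.6]
tool_rot: [[0.672, -0.051, -0.739], [-0.036, -0.999, 0.036], [-0.74, 0.002, -0.673]]
ft_force: [0.1, 0.4, -2.5]
grip_width: 14.8
time_s: 40.25
ee_pos: [614.8, -104.7, 223.4]
tool_rot: [[0.671, -0.051, -0.739], [-0.036, -0.999, 0.036], [-0.74, 0.002, -0.672]]
ft_force: [0.2, -0.2, -2.4]
grip_width: 14.7
grip [499.94913223 -98.26867457 120.        ] tcp [ 614.22596561 -104.45768663  223.04611338] mouth stand [-95.61405968 -92.          52.58085037]
p [ 614.764 -104.686  223.437] q [-0.17   0.824  1.491 -0.089  1.656  1.485] t 40.3 f [ 0.396  0.116 -2.456] w 14.9
slide [-0.1 -0.2  0.7] turn [ 0.004 -0.004  0.001] rows 0.03036817709075694
```

View pics/w28.png

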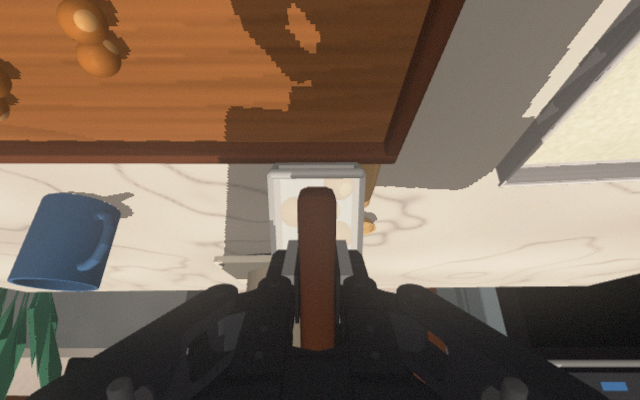

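```bash
python3 -m crank '[{"turn":[0,0,0],"slide":[-14,0,0],"hand":0},{"turn":[0,0,0],"slide":[14,0,0],"hand":0},{"turn":[0,0,0],"slide":[-14,0,0],"hand":0},{"turn":[0,0,0],"slide":[0,0,0],"hand":0},{"turn":[0,0,0],"slide":[0,0,0],"hand":0},{"turn":[0,0,0],"slide":[0,0,0],"hand":0},{"turn":[0,0,0],"slide":[0,0,0],"hand":0}]'
python3 -c "
from h import *
w=cam('wrist','w29.png'); crop(w,260,150,375,270,5,'w29c.png')"
```

```text
time_s: 41.18
ee_pos: [614.7, -104.7, 223.6]
tool_rot: [[0.671, -0.051, -0.739], [-0.036, -0.999, 0.036], [-0.74, 0.002, -0.672]]
ft_force: [0.1, 1.1, -1.0]
grip_width: 14.9
```

View pics/w29.png

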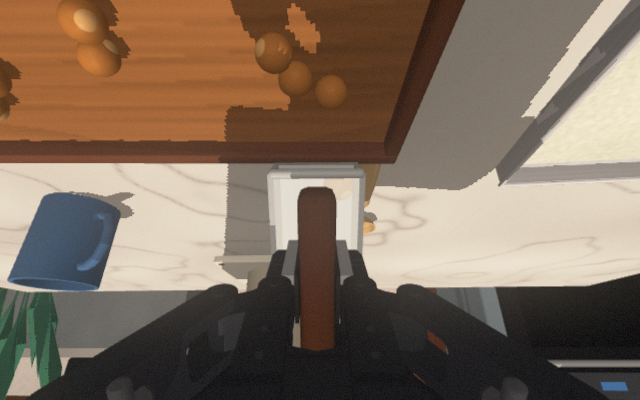

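View pics/w29c.png

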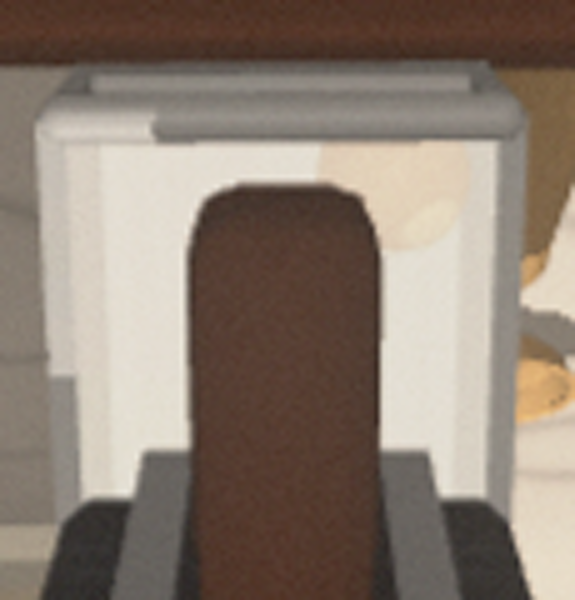

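Three nuts came out on the right, at (273,52), (295,78) and (331,91). One is left at the lip, so I'll tip to about 52° and stroke again.

```bash
python3 -m crank '[{"turn":[0,-0.07,0],"slide":[10.7,0,0.4],"hand":0},{"turn":[0,-0.07,0],"slide":[10.7,0,0.4],"hand":0},{"turn":[0,-0.07,0],"slide":[-4,0,0.4],"hand":0},{"turn":[0,-0.07,0],"slide":[25,0,0.4],"hand":0},{"turn":[0,-0.07,0],"slide":[-4,0,0.4],"hand":0},{"turn":[0,-0.07,0],"slide":[10.7,0,0.4],"hand":0},{"turn":[0,-0.07,0],"slide":[10.7,0,0.4],"hand":0},{"turn":[0,-0.07,0],"slide":[10.7,0,0.4],"hand":0},{"turn":[0,-0.07,0],"slide":[10.7,0,0.4],"hand":0}]'
python3 -c "
from h import *
w=cam('wrist','w30.png'); crop(w,260,150,375,270,5,'w30c.png')"
```

```text
time_s: 42.35
ee_pos: [621.6, -105.1, 215.4]
tool_rot: [[0.618, -0.051, -0.784], [-0.033, -0.999, 0.039], [-0.785, 0.002, -0.619]]
ft_force: [0.5, 0.2, -1.8]
grip_width: 14.8
```

View pics/w30.png

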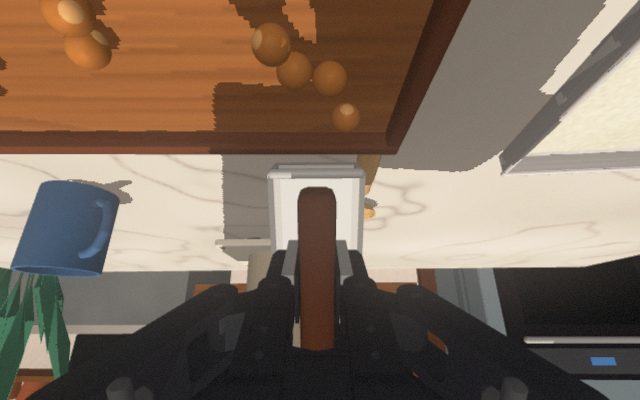

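View pics/w30c.png

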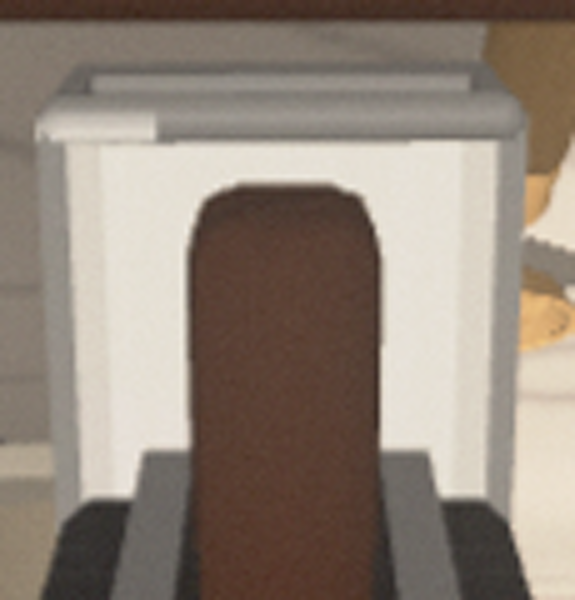

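The shaker is empty and the fourth right-hand nut is at (346,116). I'll lift straight up and level out.

```bash
python3 -c "
from h import *
pour(-85,-92,200,52);pour(-85,-92,210,0)"
```

```text
grip [499.94913223 -98.26867457 200.        ] tcp [ 621.12520788 -104.83133624  294.8118672 ] mouth stand [-100.2911265  -92.         133.4854794]
p [ 621.615 -105.087  215.449] q [-0.168  0.859  1.458 -0.094  1.724  1.486] t 42.4 f [-0.044 -0.747 -1.62 ] w 15.3
slide [-62.6  -0.1 -48.7] turn [ 0.004 -0.004  0.   ] rows 1.2698376928632549
grip [499.949 -98.269 210.   ] tcp [499.949 -98.269 364.   ] mouth stand [-42. -92. 157.]
p [ 621.615 -105.087  215.449] q [-0.168  0.859  1.458 -0.094  1.724  1.486] t 42.4 f [-0.044 -0.747 -1.62 ] w 15.3
slide [-192.1   -0.3    3.7] turn [0.003 0.903 0.002] rows 4.829973556971816
```

```bash
python3 -m crank '[{"turn":[0,0,0],"slide":[-30,0,-24],"hand":0},{"turn":[0,0,0],"slide":[-62,0,-48],"hand":0},{"turn":[0,0.15,0],"slide":[-84,0,-42],"hand":0},{"turn":[0,0.3,0],"slide":[-106,0,-35],"hand":0},{"turn":[0,0.45,0],"slide":[-128,0,-28],"hand":0},{"turn":[0,0.6,0],"slide":[-150,0,-20],"hand":0},{"turn":[0,0.75,0],"slide":[-170,0,-10],"hand":0},{"turn":[0,0.9,0],"slide":[-192,0,3],"hand":0},{"turn":[0,0.9,0],"slide":[-192,0,3],"hand":0},{"turn":[0,0.9,0],"slide":[-192,0,3],"hand":0}]'
python3 -c "
from h import *
plan([540,200,350],4.4); s=cam('scene'); crop(s,235,160,395,290,5,'s31.png')"
```

```text
time_s: 43.65
ee_pos: [501.2, -98.7, 364.5]
tool_rot: [[0.999, -0.051, -0.005], [-0.051, -0.999, -0.002], [-0.005, 0.002, -1.0]]
ft_force: [0.0, 0.1, -1.6]
grip_width: 15.2
p [501.175 -98.696 364.466] q [-0.217  0.313  1.911 -0.004  0.923  1.407] t 43.65 f [ 0.05   0.124 -1.636] w 15.2
slide [  23.6 -300.3   13.7] turn [-0.003  0.006 -1.699] rows 9.08437093244283
```

View pics/s31.png

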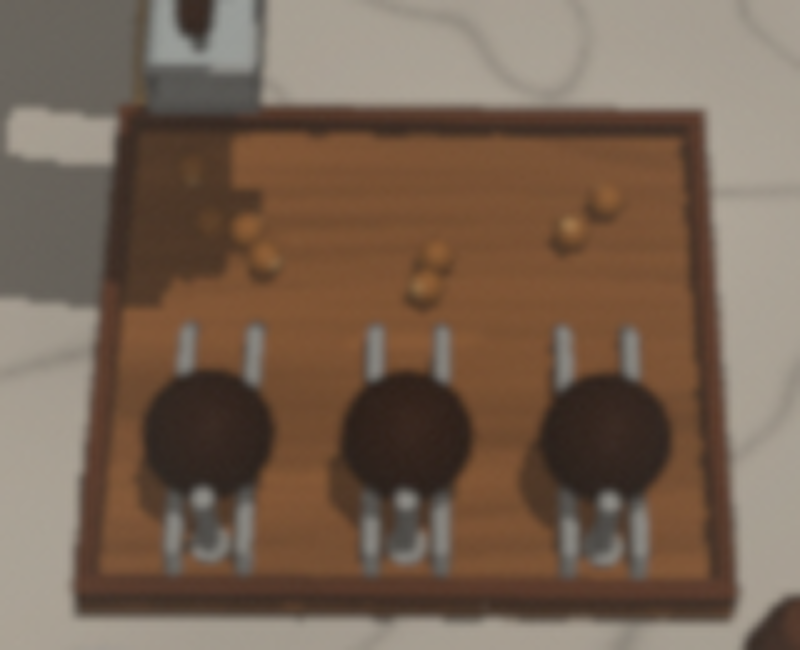

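All eight nuts are on the board: four right, two middle and two left. I'll carry the shaker back without turning it and set it at the mat's middle.

```bash
python3 -c "
from h import *
plan([485,320.7,340],-93.1)
s=cam('scene')
for x,y in [(190,168),(208,218),(246,228),(265,260),(435,253),(424,288),(605,200),(570,232)]:
    print(tost(cpt(s,235,160,5,x,y,23)))"
```

```text
p [501.505 -98.717 364.189] q [-0.217  0.313  1.911 -0.004  0.922  1.407] t 43.7 f [-0.018  0.649 -1.662] w 15.4
slide [ -37.8 -418.1   23.5] turn [0.002 0.005 0.003] rows 6.72700171860728
[ -97.324 -110.353   23.   ]
[-67.488 -99.606  23.   ]
[-61.779 -80.486  23.   ]
[-43.248 -70.282  23.   ]
[-48.067  13.087  23.   ]
[-27.928   7.799  23.   ]
[-80.052  97.89   23.   ]
[-60.936  79.862  23.   ]
```

```bash
python3 -m crank '[{"turn":[0,0,0],"slide":[0,-20,0],"hand":0},{"turn":[0,0,0],"slide":[-5,-60,0],"hand":0},{"turn":[0,0,0],"slide":[-10,-110,0],"hand":0},{"turn":[0,0,0],"slide":[-15,-160,0],"hand":0},{"turn":[0,0,0],"slide":[-20,-210,5],"hand":0},{"turn":[0,0,0],"slide":[-25,-260,10],"hand":0},{"turn":[0,0,0],"slide":[-30,-310,15],"hand":0},{"turn":[0,0,0],"slide":[-35,-360,20],"hand":0},{"turn":[0,0,0],"slide":[-38,-400,23],"hand":0},{"turn":[0,0.005,0],"slide":[-38,-418,23],"hand":0},{"turn":[0,0.005,0],"slide":[-38,-418,23],"hand":0},{"turn":[0,0.005,0],"slide":[-38,-418,23],"hand":0}]'
python3 -c "
from h import *
plan([485,320.7,222],-93.1); cam('wrist','w32.png')"
```

```text
time_s: 45.25
ee_pos: [484.1, 319.9, 340.2]
tool_rot: [[0.999, -0.052, 0.001], [-0.052, -0.999, -0.003], [0.001, 0.003, -1.0]]
ft_force: [-0.5, -0.7, -1.1]
grip_width: 14.7
p [484.06  319.933 340.187] q [ 0.564  0.44   1.777 -0.004  0.925  2.189] t 45.25 f [-0.467 -0.678 -1.096] w 14.7
slide [  0.8  -1.2 118.2] turn [ 0.003 -0.001  0.003] rows 1.8910990674802375
```

View pics/w32.png

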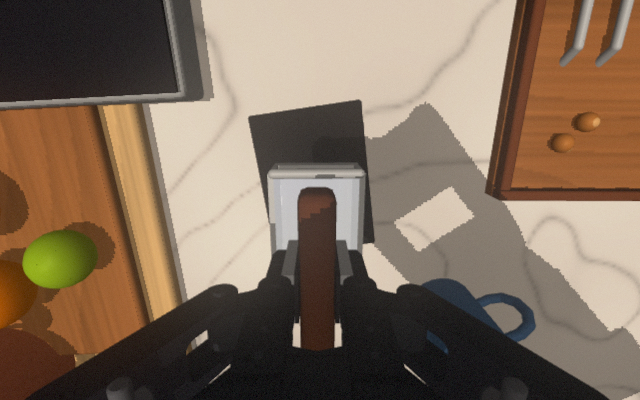

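```bash
python3 -m crank '[{"turn":[0,0,0],"slide":[1,-1,40],"hand":0},{"turn":[0,0,0],"slide":[1,-1,80],"hand":0},{"turn":[0,0,0],"slide":[1,-1,105],"hand":0},{"turn":[0,0,0],"slide":[1,-1,113],"hand":0},{"turn":[0,0,0],"slide":[1,-1,117],"hand":0},{"turn":[0,0,0],"slide":[1,-1,119],"hand":0},{"turn":[0,0,0],"slide":[1,-1,120],"hand":0},{"turn":[0,0,0],"slide":[1,-1,120],"hand":0}]'
```

```text
time_s: 46.3
ee_pos: [485.3, 321.6, 221.1]
tool_rot: [[0.999, -0.051, 0.002], [-0.051, -0.999, -0.002], [0.002, 0.001, -1.0]]
ft_force: [0.6, 0.1, -1.2]
grip_width: 15.2
```

```bash
python3 -m crank '[{"turn":[0,0,0],"slide":[0,0,1],"hand":0},{"turn":[0,0,0],"slide":[0,0,2],"hand":0},{"turn":[0,0,0],"slide":[0,0,2],"hand":0}]'
```

```text
time_s: 46.68
ee_pos: [485.3, 321.9, 220.6]
tool_rot: [[0.999, -0.051, 0.003], [-0.051, -0.999, -0.001], [0.003, 0.001, -1.0]]
ft_force: [-4.6, -1.5, 16.7]
grip_width: 15.0
```

Contact with the mat. I'll ease off, release and rise.

```bash
python3 -m crank '[{"turn":[0,0,0],"slide":[0,0,-1.5],"hand":0},{"turn":[0,0,0],"slide":[0,0,-1.5],"hand":0.25},{"turn":[0,0,0],"slide":[0,0,-1.5],"hand":0.4},{"turn":[0,0,0],"slide":[0,0,-1.5],"hand":0.55},{"turn":[0,0,0],"slide":[0,0,-1.5],"hand":0.6},{"turn":[0,0,0],"slide":[0,0,-15],"hand":0.6},{"turn":[0,0,0],"slide":[0,0,-60],"hand":0.6},{"turn":[0,0,0],"slide":[0,0,-110],"hand":0.6},{"turn":[0,0,0],"slide":[0,0,-160],"hand":0.6},{"turn":[0,0,0],"slide":[0,0,-160],"hand":0.6},{"turn":[0,0,0],"slide":[0,0,-160],"hand":0.6}]' 25
python3 -c "
from h import *
np.set_printoptions(precision=1,suppress=True)
s=cam('scene','s33.png'); crop(s,235,160,395,290,5,'s33c.png'); crop(s,410,155,480,225,8,'s33m.png'); t=cam('top','t33.png'); cam('wrist','w33.png')
print([(proj(s,st(70,y,56))-[235,160])*5 for y in (-90,0,90)])"
```

```text
time_s: 48.05
ee_pos: [484.5, 321.6, 378.8]
tool_rot: [[0.999, -0.051, 0.002], [-0.051, -0.999, -0.002], [0.002, 0.002, -1.0]]
ft_force: [-0.6, -0.2, 0.4]
grip_width: 51.3
[array([204.7, 432.2]), array([403.8, 433.7]), array([602.8, 435.2])]
```

View pics/s33c.png

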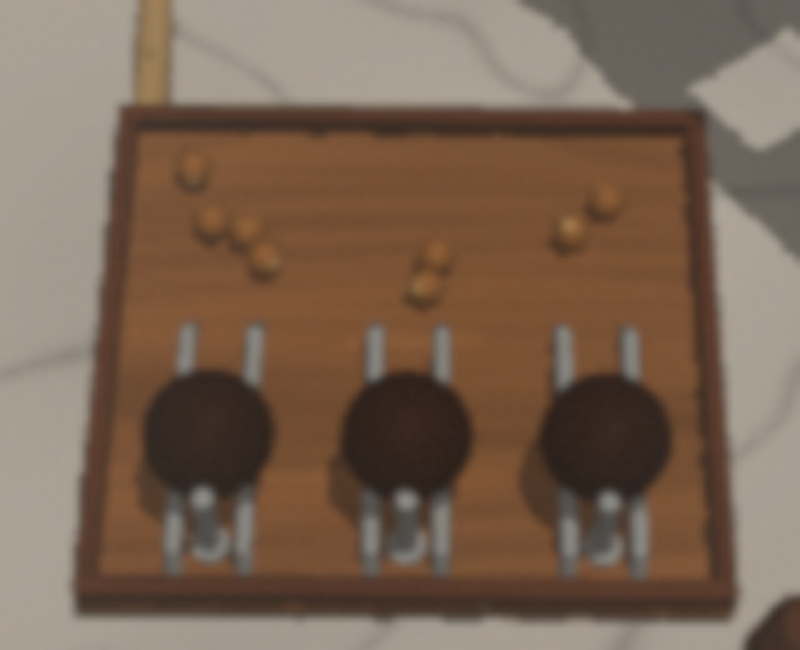

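View pics/w33.png

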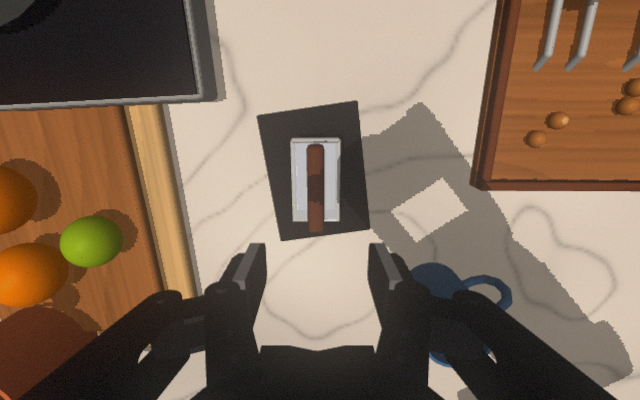

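View pics/s33.png

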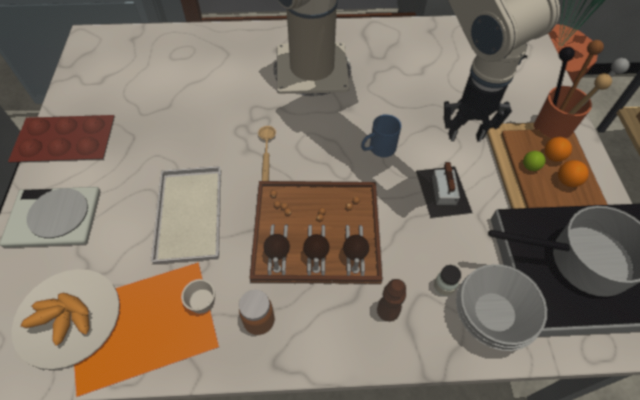

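View pics/t33.png

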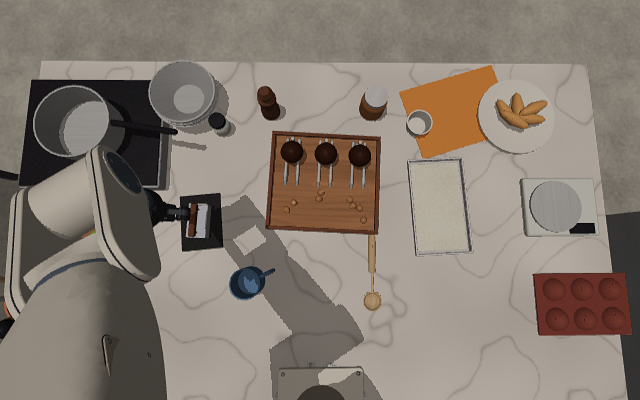

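The shaker stands upright, centred on the mat. As a last check I'll measure each sphere relative to its pin in the same cameras.

Run:
```python
from h import *
np.set_printoptions(precision=1,suppress=True)
ref={'scene':[(701.2,72.6),(695.6,-16.3),(690,-105.6)],'top':[(699.2,71.9),(694.9,-17.9),(689.5,-108.1)]}
for n in ('scene','top'):
    s=cam(n)
    for i,y in enumerate((90,0,-90)):
        p=proj(s,st(70,y,56)); u,v=p.round().astype(int); k=10
        g=cv2.resize(s['img'][v-20:v+21,u-20:u+21],None,fx=k,fy=k,interpolation=cv2.INTER_CUBIC).max(2)
        m=(g<62).astype(np.uint8); m=cv2.morphologyEx(m,cv2.MORPH_OPEN,np.ones((61,61)))
        c=max(cv2.findContours(m,0,2)[0],key=cv2.contourArea); (a,b),r=cv2.minEnclosingCircle(c)
        X=ray(s,u-20+(a+.5)/k-.5,v-20+(b+.5)/k-.5,56)
        d=np.array(ref[n][i])-X[:2]; c_,s_=np.cos(SY),np.sin(SY)
        print(n,i,'r px',r/k,tost(X)[:2],'to pin',np.array([c_*d[0]+s_*d[1],-s_*d[0]+c_*d[1]]))
```

```text
scene 0 r px 12.821958923339844 [70.9 89.5] to pin [35.8  0. ]
scene 1 r px 13.00340576171875 [70.9 -0.2] to pin [35.   0.7]
scene 2 r px 12.910118103027344 [ 70.8 -89.7] to pin [34.4  0.7]
top 0 r px 11.74603729248047 [68.4 88.5] to pin [36.4  0.2]
top 1 r px 11.626662445068359 [67.9 -2. ] to pin [37.5  0.8]
top 2 r px 11.775955963134766 [ 67.7 -92.2] to pin [37.1  0.6]
```

```bash
python3 -c "
from h import *
o=get_obs();print(o['time_s'],abs(np.array(o['joint_vel'])).max()); print(sign_off())"
```

```text
48.3 0.004468312827744985
the job is handed in; nothing more can be done
None
```

The job is handed in at 48.3 s of the 210 s. All three spheres are home, all eight nuts are on the board, and the shaker stands upright on its mat. No verdict was reported, so this rests on my own camera checks.

**What I did:**
- **Spheres:** I set each one on its own lane and slid it along until I felt the stop pin.
- **Nuts:** I shook them out over the left, middle and right thirds at 40 to 52° of tilt.
- **Shaker:** I set it back on the middle of the mat, turned about 180° from how it started.

**Last checks:**
- **Spheres to pins:** I measured 34.4–35.8 mm in the scene camera and 36.4–37.5 mm in the top camera, against a nominal 35 mm. The two cameras disagree by up to about 3 mm, close to their calibration error. Each sphere was pressed on its pin with about 10 N before release.
- **Nuts:** There are two on the left (y = 80 and 98 mm), two in the middle (y = 8 and 13 mm) and four on the right (y = -70 to -110 mm). All are inside the rim and still.
- **Bystanders:** None looked moved when I compared the pictures by eye.

**What went wrong:**
- **First grasp:** It sat too high on the sphere, so I opened and regripped lower.
- **Typing slip:** One mistyped turn tilted the empty hand about 11° high above the stand. It touched nothing.
- **Weak strokes:** The first stroke on the left and the first two on the right released no nuts, so I repeated them harder, tipping further on the right.

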